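# Unclip the cup carrier and hang the tasting cups to dry

### The job

The washed tasting cups have come back lying in their carrier under a clipped-down keeper bar. Lever the clipped end of the keeper bar up out of its sprung clip with the pry bar, lay the freed keeper in its wooden cradle, and stand every cup upside down over a peg of the drying rack, its rim resting on the rack. Finish with the pry bar lying back on its rubber mat, and do not disturb the other things on the bench.

Things in the scene. Friction and masses are not known exactly. Their poses are not given: they have to be found in the camera images.
- carrier: fixed cup carrier, base 120 (x) x 364 x 35 mm. Origin on the table under the middle cup place, x away from the robot. Cups lie along x at y = -75, 0, +75 mm on ribs, axis 65 mm above the table. The keeper bridges them along y on two end posts 103 mm high; at the +y post (y 152 to 173 mm, cheeks and end stop to 113 mm) it just sits by its weight and can tip up about it
- carrier_seat (a point): top of the clip post at the -y end, under the keeper's clipped end: (0, -165, 103) mm in the carrier's frame. The post spans y -176 to -163 mm; its side cheeks (x = +-24 to 30 mm) rise to 124 mm. Between it and the nearest cup a free passage for the pry bar runs along x under the keeper, at y = -145 mm (-162 to -120), over the fulcrum
- carrier_fulcrum (a point): top of the steel fulcrum, a round bar 14 mm long along y on a slim post, near side of the passage: (-40, -145, 92) mm in the carrier's frame. Lay the pry bar's blade across it, tip under the keeper (underside 11 mm higher than this point, near edge 18 mm beyond it in +x, middle line 40 mm beyond), and push the handle down
- clip (a joint): sprung steel clip at the keeper's -y end; 0 = home, its round nose (radius 5 mm, 12 mm wide, at the bar's middle line) hooked 3 mm over the keeper's end; grows (m, to 0.012) as the nose is forced outward. About 10 N upward at that end overcomes it; once the end has risen about 12 mm the nose snaps back under it and the end stays up, resting 12 to 15 mm above its seat
- keeper: straight aluminium keeper bar 44 (x) x 335 (y) x 12 mm, its last 8 mm at each end only 6 mm thick (flush with the underside), 200 g. Origin at the middle of its underside, y along the bar; it is seated with its middle at about y = -2.5 mm in the carrier's frame. Loose once out of the clip; can be pinched across its 44 mm width
- keeper_end (a point): underside of the keeper's clipped end (167.5 mm from its middle in its -y). Seated: 103 mm above the table; levered out: about 116 mm
- prybar: flat pry bar, 190 mm long: wooden handle 90 long x 20 wide x 22 mm high, then a straight steel blade 100 x 18 x 4 mm thick, with a 2 mm ridge across the top of its tip, at the handle's mid height. Origin on the handle's underside; x along the bar to the blade tip, z up; handle from x = -45 to +45 mm, blade from 45 to 145 mm, balance point about x = +20 mm. 160 g
- prybar_tip (a point): end of the pry bar's blade: x = 145 mm, 11 mm above the handle's underside (blade from 9 to 13 mm above it; the rounded ridge on its top, centred 3 mm behind the end, reaches 15 mm)
- mat: thin black rubber mat fixed to the table, 110 (x) x 250 (y) x 3 mm; origin under its middle. The pry bar starts on it and belongs on it
- cradle: fixed wooden cradle for the keeper: two saddles at y = +-80 mm, floor 32 mm above the table, 54 mm clear between cheeks that rise to 48 mm. Origin on the table under its middle; the keeper lies along its y, either way round, underside 32 mm up, roughly centred (within 40 mm lengthwise)
- rack: fixed drying rack: grey plate 110 (x) x 330 (y) x 15 mm with three upright wooden pegs, 18 mm diameter, 85 mm tall above the plate (tips 100 mm above the table), at y = -105, 0, +105 mm. Origin on the table under the middle peg; z up
- peg1 (a point): foot of a drying peg, on its axis on top of the rack's plate, 15 mm above the table (y = -105 mm in the rack's frame); a hung cup's origin is 50 mm above it
- peg2 (a point): foot of a drying peg, on its axis on top of the rack's plate, 15 mm above the table (y = 0 mm in the rack's frame); a hung cup's origin is 50 mm above it
- peg3 (a point): foot of a drying peg, on its axis on top of the rack's plate, 15 mm above the table (y = 105 mm in the rack's frame); a hung cup's origin is 50 mm above it
- cup1: a plain steel tasting cup, a straight open tube closed at one end: 46 mm outer diameter, 100 mm long, 3 mm wall, 110 g. Origin at its middle (50 mm from either end, on its axis); its x axis runs along the cup from the closed bottom to the open mouth. At the start it lies in one of the carrier's three places, mouth away from the robot; absent in some runs
- cup2: a plain steel tasting cup, a straight open tube closed at one end: 46 mm outer diameter, 100 mm long, 3 mm wall, 110 g. Origin at its middle (50 mm from either end, on its axis); its x axis runs along the cup from the closed bottom to the open mouth. At the start it lies in one of the carrier's three places, mouth away from the robot; absent in some runs
- cup3: a plain steel tasting cup, a straight open tube closed at one end: 46 mm outer diameter, 100 mm long, 3 mm wall, 110 g. Origin at its middle (50 mm from either end, on its axis); its x axis runs along the cup from the closed bottom to the open mouth. At the start it lies in one of the carrier's three places, mouth away from the robot; absent in some runs
- bottle: bystander: dark green wine bottle standing, 88 mm diameter, 300 mm tall, origin at its foot
- jug: bystander: white ceramic mug-like jug, 90 mm diameter, 110 mm tall, origin at its foot
- jar: bystander: glass jar with steel lid, 80 mm diameter, 90 mm tall, origin at its foot
- can: bystander: can, 72 mm diameter, 100 mm tall, origin at its foot
- corkblock: bystander: cork cylinder, 60 mm diameter, 50 mm tall, origin at its foot
Not all that is in view belongs to the job. Leave any orange look-alike of the cup1 alone. Several things have the shape of the prybar; the one meant has the colours described above.

How it is judged:
By the outcome, as a careful person would: the job done as asked, in the order asked, and still so for the second after the job is handed in, with the robot touching nothing.
Of cup1, cup2, cup3 only 2 to 3 are there at a start; the rules pass over those that are not, and their reading is None.
At some moment in a run one of prybar may be knocked a few centimetres aside while the robot is not near it.
It also fails if it takes over 210 s, if anything falls off the work surface, if the arm or the gripper's body presses on something with over 40 N, if the wrist force passes 120 N, or if a joint passes its speed limit or range.

### The arm

A 6-joint arm with a two-finger parallel gripper is mounted at the origin on the work surface. World frame = base frame: x ahead of the robot, y to its left, z up, the work surface at z = 0. Lengths are in m, angles in rad, forces in N, time in s.
With the tool pointing down it reaches from about 0.375 to 0.975 m from the base axis. Payload 3.8 kg.
Tool frame: the origin (TCP) lies midway between the tips of the shut fingers; the grasp point (between the pads) lies 19 mm behind it; z points along the fingers, y is the line along which they close (so a half turn about z gives the same grasp; the last joint's range is limited). The gripper opens to 85 mm and grips with 20 to 120 N. Pads are 22 mm wide; open, the fingers measure 114 mm over their backs; the gripper's body (76 mm by 85 mm) begins 54 mm behind the grasp point. The pads swing forward as they close: fully open they stand 13 mm farther back than shut.
Start: joints at [-1.172, 0.264, 1.604, -0, 1.274, -0.037], TCP at [0.285, -0.612, 0.231] pointing down, gripper open.
Joint ranges: [-2.63, 2.63], [-0.94, 2.18], [0.31, 2.57], [-1.31, 4.45], [0, 2.66], [-2.55, 2.55]. Speed limits (rad/s): [2.57, 2.57, 3.14, 3.14, 3.14, 3.14].

### API

Orientations are given as [roll, pitch, yaw] about the fixed x, y, z axes, in that order (R = Rz(yaw) Ry(pitch) Rx(roll)).
In Python, from rig import env gives the robot as it stands.
- The arm moves only by the tool step_arm, never from a script. Its argument "steps" is a list of rows, each a list of 7 numbers: the shift along the tool's x, y, z normalised to -1 to 1, where 1 is 0.25 m, then the turn, a rotation vector about the tool's x, y, z normalised to -1 to 1, where 1 is 180 degrees, then the opening, from -1 (shut) to 1 (fully open). A call has 1 to 20 rows; each row is the pose to reach, as a shift and turn from the pose commanded when the call began, along the tool's axes at that moment, turning the shorter way round; what a row does not reach only later rows make up. A row lasts 1/10 s, in which the tool goes at most 50 mm and 8.59 degrees, less where a joint would pass 70% of its speed; a pose out of reach is approached as far as the arm can. A call with a number of a shift or a turn outside -1 to 1 is refused whole. A call with a gripper value outside its range is refused whole. The fingers move at their own pace and stop on an object; the grip force is fixed at half the most. Time passes only in rows, so rows that repeat a pose let the fingers close. It gives the time, the measured TCP pose, the force, the opening and the grip force at its end, in the units of the state.
- env.observe(): the state, without advancing time (a new reading comes with each control period).
- env.camera(name): name is "scene" or "top" or "wrist"; returns a dict with "color" (384x512x3 uint8, red, green, blue), "fov_y" (degrees; the focal length in pixels is half the picture's height over the tangent of half this angle, whatever the lens; pixels are square), "cx", "cy" (the principal point, pixels), "origin" and "rotation" of the camera in the world. Camera axes: x right, y down, z forward; pixel columns grow to the right and rows downward; lengths in m; the calibration is good to about 2 mm. A picture is of the moment at which its call begins. There is no depth.
- env.finish_job(): hands the job in; it is judged then, once.
The state is a dict: "t": time; "joint_pos": joint angles; "qvel": joint speeds; "tau": joint torques, N m; "tcp_pos": TCP position; "orientation": TCP orientation; "contact_force": force on the tool from outside, world axes, zero at the start; "ft_torque": the same for the moment, N m; "finger_gap": finger opening in m; "finger_force": force on a finger pad.
Only numpy, scipy, OpenCV 4.12 (cv2) and the standard library are available. Lean on these libraries where they do the work, as an engineer would, in place of code of your own. Each camera call takes 0.05 s, during which the arm holds its last target. There are 200 camera calls.

## Working session

There is one attempt and no reset: what is moved stays moved. The work goes in short steps, Python scripts to look and compute and a tool call to move; the robot and the scene stay as the last step left them, time stands still between calls to the robot, and variables do not carry over. Pictures are saved under pics/ and viewed, at most 14 in all, crops included, and the job is handed in when it is done.

Besides the shell and the picture viewer there is one more tool, called after ">>>" as name(argument=value, ...), one argument or row to a line, values as JSON. step_arm: Moves the arm, as the interface text tells. Its arguments: {"type":"object","properties":{"steps":{"type":"array"}},"required":["steps"]}

```bash
mkdir -p pics; ls; cat > h.py <<'E'
import numpy as np, cv2
from scipy.spatial.transform import Rotation as R
from rig import env
def snap(n,f):
    c=env.camera(n); cv2.imwrite('pics/'+f+'.png',cv2.cvtColor(c['color'],cv2.COLOR_RGB2BGR))
    np.savez('pics/'+f+'.npz',**{k:np.array(v) for k,v in c.items()}); return c
def ray(f,u,v):
    c=np.load('pics/'+f+'.npz'); fl=c['color'].shape[0]/2/np.tan(np.radians(c['fov_y'])/2)
    d=c['rotation']@np.array([(u-c['cx'])/fl,(v-c['cy'])/fl,1]); return c['origin'],d/np.linalg.norm(d)
def atz(f,u,v,z):
    o,d=ray(f,u,v); return o+d*(z-o[2])/d[2]
def tri(*obs):
    A=np.zeros((3,3));b=np.zeros(3)
    for o in obs:
        p,d=ray(*o);M=np.eye(3)-np.outer(d,d);A+=M;b+=M@p
    x=np.linalg.solve(A,b); return x
def proj(f,P):
    c=np.load('pics/'+f+'.npz'); fl=c['color'].shape[0]/2/np.tan(np.radians(c['fov_y'])/2)
    q=(np.atleast_2d(P)-c['origin'])@c['rotation']; return np.c_[q[:,0]/q[:,2]*fl+c['cx'],q[:,1]/q[:,2]*fl+c['cy']]
E
python3 - <<'E'
from h import *
for n in('scene','top','wrist'):
    c=snap(n,n+'0'); print(n,c['fov_y'],c['cx'],c['cy'],c['origin'],c['rotation'].round(3).tolist())
a=[cv2.imread(f'pics/{n}0.png') for n in('scene','top')]
for n,i in zip(('scene','top'),a): cv2.imwrite(f'pics/{n}0b.png',cv2.resize(i,(800,600),interpolation=cv2.INTER_CUBIC))
print(env.observe())
E
```

```text
pics
scene 56.499532727887726 250.05452203125267 189.09598729850293 [ 1.14469167 -0.84576869  0.75811105] [-2.149, 0.02, 0.614]
top 44.21938570123084 257.6027941355656 192.44863818530274 [0.41644266 0.0314666  1.82506098] [-3.078, -0.02, -1.552]
wrist 69.24376867352147 258.69321254675975 189.49003352182518 [ 0.36086039 -0.57690069  0.37293912] [2.811, 0.003, -1.135]
{'t': 0.15, 'joint_pos': array([-1.17188963e+00,  2.64613760e-01,  1.60510795e+00, -7.53049067e-07,
        1.27370430e+00, -3.68977833e-02]), 'qvel': array([-0.00202691, -0.0008107 , -0.00306668,  0.00093327, -0.00120601,
       -0.0008656 ]), 'tau': array([ 4.04211687e-04, -5.15907240e+01, -3.67960024e+01, -1.66797581e-04,
        8.05622170e-03,  4.86666374e-05]), 'tcp_pos': array([ 0.28471365, -0.6113624 ,  0.23019962]), 'orientation': array([-3.13976053e+00, -6.69119729e-05,  4.35804642e-01]), 'contact_force': array([ 0.46747062, -0.33919425,  0.00300129]), 'ft_torque': array([-0.01100597,  0.01606551,  0.0004568 ]), 'finger_force': 0.0, 'finger_gap': 0.0849496235882514}
```

```bash
sed -i "s/c=env.camera(n); /c=env.camera(n); c['rotation']=R.from_euler('xyz',c['rotation']).as_matrix(); /" h.py
python3 - <<'E'
from h import *
for n in ('scene','top','wrist'):
    c=dict(np.load(f'pics/{n}0.npz')); c['rotation']=R.from_euler('xyz',c['rotation']).as_matrix() if c['rotation'].shape==(3,) else c['rotation']; np.savez(f'pics/{n}0.npz',**c)
E
```

```text
(no output)
```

View pics/top0b.png

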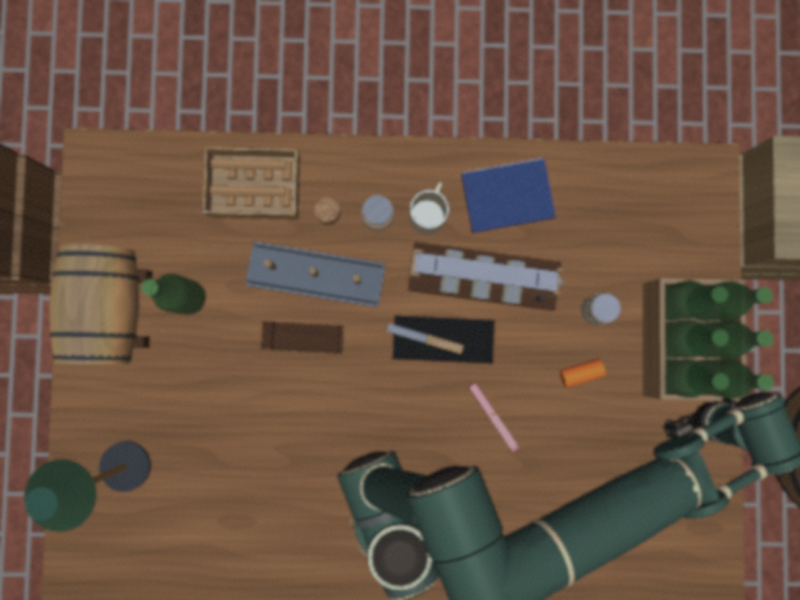

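View pics/scene0b.png

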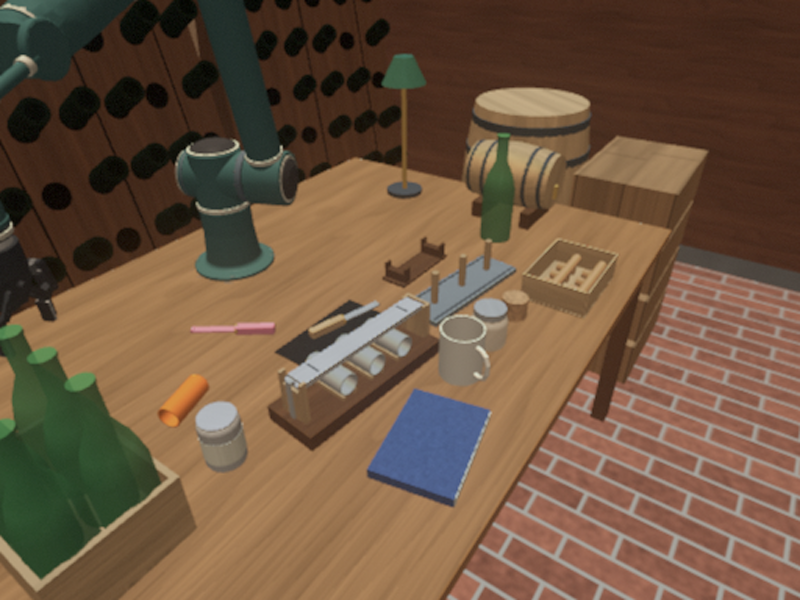

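```bash
python3 - <<'E'
from h import *
P={'keeperL':(416,263,.115),'keeperR':(559,279,.115),'carTL':(412,243,.035),'carTR':(561,264,.035),'carBL':(408,292,.035),'carBR':(556,309,.035),
'rTL':(253,243,.015),'rTR':(385,263,.015),'rBL':(247,285,.015),'rBR':(380,305,.015),'peg3':(268,264,.1),'peg2':(312,271,.1),'peg1':(357,279,.1),
'mTL':(393,316,.003),'mTR':(494,319,.003),'mBL':(392,360,.003),'mBR':(494,363,.003),'tip':(389,328,.014),'hend':(462,349,.02),'bj':(427,340,.02),
'cTL':(264,323,.048),'cTR':(342,325,.048),'cBL':(263,348,.048),'cBR':(342,352,.048),'jar':(602,308,.09),'can?':(377,211,.09),'jug':(430,210,.11),'cork':(327,210,.05),'bottle':(149,287,.3),'tabTL':(65,130,0),'or':(584,373,.02)}
for k,(u,v,z) in P.items(): print(k,atz('top0',u*.64,v*.64,z).round(3))
E
```

```text
keeperL [ 0.615 -0.031  0.115]
keeperR [ 0.584 -0.365  0.115]
carTL [ 0.673 -0.023  0.035]
carTR [ 0.629 -0.389  0.035]
carBL [ 0.553 -0.015  0.035]
carBR [ 0.519 -0.377  0.035]
rTL [0.667 0.368 0.015]
rTR [0.625 0.042 0.015]
rBL [0.564 0.379 0.015]
rBR [0.521 0.052 0.015]
peg3 [0.607 0.315 0.1  ]
peg2 [0.593 0.212 0.1  ]
peg1 [0.576 0.106 0.1  ]
mTL [0.495 0.02  0.003]
mTR [ 0.493 -0.23   0.003]
mBL [0.387 0.02  0.003]
mBR [ 0.384 -0.231  0.003]
tip [0.465 0.029 0.014]
hend [ 0.417 -0.15   0.02 ]
bj [ 0.437 -0.064  0.02 ]
cTL [0.47  0.329 0.048]
cTR [0.469 0.142 0.048]
cBL [0.41  0.33  0.048]
cBR [0.404 0.141 0.048]
jar [ 0.52  -0.474  0.09 ]
can? [0.74  0.063 0.09 ]
jug [ 0.741 -0.062  0.11 ]
cork [0.747 0.185 0.05 ]
bottle [0.532 0.525 0.3  ]
tabTL [0.943 0.846 0.   ]
or [ 0.364 -0.45   0.02 ]
```

```bash
cat >> h.py <<'E'
def plan(p,rpy,grip=None,base=None):
    """print the row (fraction of way if clipped) to reach world pose from now; base=(p,rpy) to chain within a call"""
    s=env.observe(); p0,o0=(s['tcp_pos'],s['orientation']) if base is None else base
    R0=R.from_euler('xyz',o0); R1=R.from_euler('xyz',rpy) if not isinstance(rpy,R) else rpy
    sh=R0.inv().apply(np.array(p)-p0)/.25; tr=(R0.inv()*R1).as_rotvec()/np.pi
    n=max(np.linalg.norm(sh)*.25/.05,np.linalg.norm(tr)*180/8.59); k=np.abs(sh).max()
    print((sh/max(1,k)).round(4).tolist(),(tr/max(1,k)).round(4).tolist(),'rows %.1f'%(n/max(1,k)),'CLIPPED %.2f'%k if k>1 else '')
def st():
    s=env.observe(); print(round(s['t'],1),s['tcp_pos'].round(4),s['orientation'].round(3),'q',s['joint_pos'].round(2),'F',s['contact_force'].round(1),'g',round(s['finger_gap'],4),s['finger_force'])
E
python3 -c "
from h import *
plan([.42,-.35,.28],[np.pi,0,0.2])
plan([.55,-.15,.28],[np.pi,0,0],base=([.42,-.35,.28],[np.pi,0,0.2]))"
```

```text
[0.9319, -0.7197, -0.1978] [-0.0006, 0.0, 0.0751] rows 6.0 
[0.6686, -0.6807, -0.0] [0.0, -0.0, 0.0637] rows 4.8
```

>>> step_arm(
  steps=[
    [0.93,-0.72,-0.198,-0.0006,0,0.075,1],
    [0.93,-0.72,-0.198,-0.0006,0,0.075,1],
    [0.93,-0.72,-0.198,-0.0006,0,0.075,1],
    [0.93,-0.72,-0.198,-0.0006,0,0.075,1],
    [0.93,-0.72,-0.198,-0.0006,0,0.075,1],
    [0.93,-0.72,-0.198,-0.0006,0,0.075,1],
    [0.93,-0.72,-0.198,-0.0006,0,0.075,1],
    [0.93,-0.72,-0.198,-0.0006,0,0.075,1],
  ],
)

```text
t: 0.95
tcp_pos: [0.4202, -0.3498, 0.281]
orientation: [3.139, -0.0, 0.203]
contact_force: [-0.2, -0.7, 0.3]
finger_gap: 0.0855
finger_force: 0.0
```

>>> step_arm(
  steps=[
    [0.67,-0.68,0,0,0,0.064,1],
    [0.67,-0.68,0,0,0,0.064,1],
    [0.67,-0.68,0,0,0,0.064,1],
    [0.67,-0.68,0,0,0,0.064,1],
    [0.67,-0.68,0,0,0,0.064,1],
    [0.67,-0.68,0,0,0,0.064,1],
    [0.67,-0.68,0,0,0,0.064,1],
    [0.67,-0.68,0,0,0,0.064,1],
    [0.67,-0.68,0,0,0,0.064,1],
  ],
)

```text
t: 1.85
tcp_pos: [0.5493, -0.1525, 0.2802]
orientation: [3.14, 0.0, -0.003]
contact_force: [-0.7, -0.3, -0.3]
finger_gap: 0.0853
finger_force: 0.0
```

```bash
python3 -c "
from h import *
st(); snap('wrist','w1'); snap('top','t1')
i=cv2.imread('pics/w1.png'); cv2.imwrite('pics/w1b.png',cv2.resize(i,(800,600),interpolation=cv2.INTER_CUBIC))"
```

```text
1.9 [ 0.5493 -0.1525  0.2802] [ 3.14e+00  0.00e+00 -3.00e-03] q [-0.31  0.04  1.77 -0.    1.33  1.26] F [-0.7 -0.3 -0.3] g 0.0853 0.0
```

>>> step_arm(
  steps=[
    [0,-1,0,0,0,0,1],
    [0,-1,0,0,0,0,1],
    [0,-1,0,0,0,0,1],
    [0,-1,0,0,0,0,1],
    [0,-1,0,0,0,0,1],
    [0,-1,0,0,0,0,1],
    [0,-1,0,0,0,0,1],
    [0,-1,0,0,0,0,1],
  ],
)

```text
t: 2.75
tcp_pos: [0.5504, 0.098, 0.2801]
orientation: [3.139, -0.001, -0.002]
contact_force: [0.5, -0.4, 0.5]
finger_gap: 0.0854
finger_force: 0.0
```

```bash
python3 -c "
from h import *
st(); snap('wrist','w2')
i=cv2.imread('pics/w2.png'); cv2.imwrite('pics/w2b.png',cv2.resize(i,(800,600),interpolation=cv2.INTER_CUBIC))"
```

```text
2.8 [0.5504 0.098  0.2801] [ 3.139e+00 -1.000e-03 -2.000e-03] q [ 0.13  0.02  1.79 -0.    1.33  1.71] F [ 0.5 -0.4  0.5] g 0.0854 0.0
```

View pics/w1b.png

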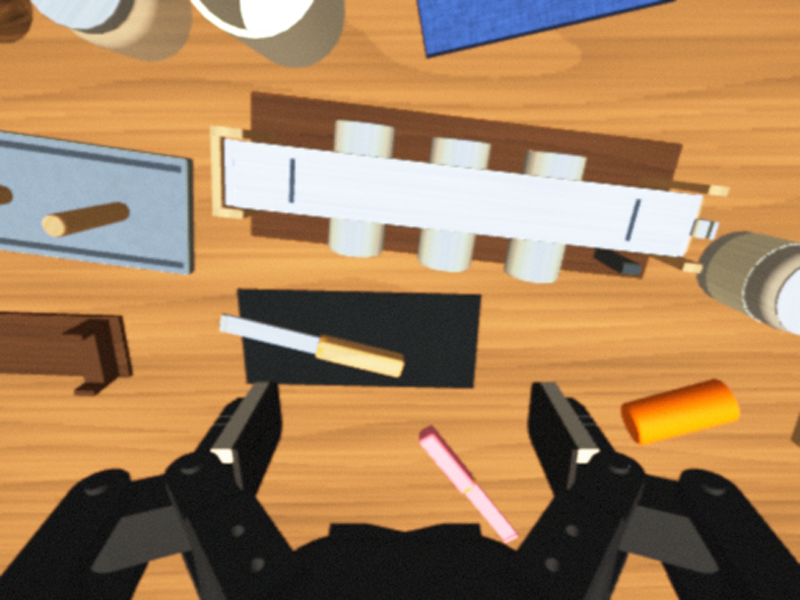

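View pics/w2b.png

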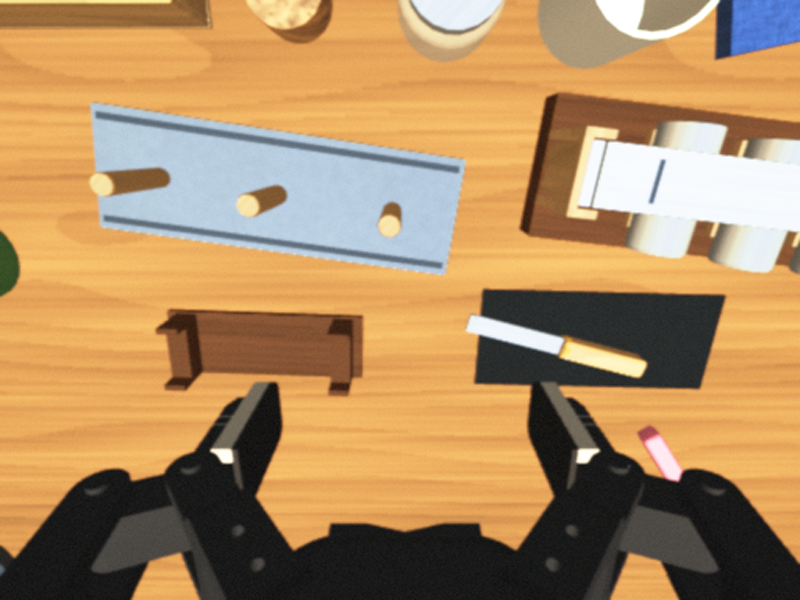

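```bash
cat > fit.py <<'E'
from h import *
from scipy.optimize import least_squares
def fit(obs,x0,freez=True):
    """obs: list (view,u800,v800,model xyz); pose x,y,yaw,dz"""
    def res(p):
        r=[]
        for f,u,v,m in obs:
            P=R.from_euler('z',p[2]).apply(m)+[p[0],p[1],p[3]]
            r.append(proj(f,P)[0]-np.array([u,v])*.64)
        return np.array(r).ravel()
    f=least_squares(res,x0,loss='soft_l1'); print(f.x.round(4),'res',np.abs(res(f.x)).round(1).tolist()); return f.x
E
python3 - <<'E'
from fit import *
print('tip',tri(('w1',220.5*.64,322*.64),('w2',467*.64,323*.64)).round(4))
print('hend',tri(('w1',402*.64,367*.64),('w2',643*.64,367*.64)).round(4))
print('junc',tri(('w1',318*.64,347*.64),('w2',562*.64,348*.64)).round(4))
print('mat');h=.003
fit([('w1',238,289,(.055,.125,h)),('w1',480,295,(.055,-.125,h)),('w1',474,387,(-.055,-.125,h)),('w1',247,384,(-.055,.125,h)),
('w2',482,290,(.055,.125,h)),('w2',724,295,(.055,-.125,h)),('w2',701,387,(-.055,-.125,h)),('w2',475,383,(-.055,.125,h))],[.44,-.1,0,0])
print('rack');h=.015
fit([('w2',93,103,(.055,.165,h)),('w2',464,160,(.055,-.165,h)),('w2',446,272,(-.055,-.165,h)),('w2',102,226,(-.055,.165,h)),
('w2',101,185,(0,.105,.1)),('w2',247,205,(0,0,.1)),('w2',389,225,(0,-.105,.1)),('w1',54,224,(0,-.105,.1)),('w1',192,158,(.055,-.165,h)),('w1',190,272,(-.055,-.165,h))],[.59,.21,-.14,0])
print('carrier by keeper')
k=lambda x,y,z:(x,y-.0025,z)
fit([('w1',225,138,k(.022,.1675,.109)),('w1',222,205,k(-.022,.1675,.109)),('w1',704,195,k(.022,-.1675,.109)),('w1',690,256,k(-.022,-.1675,.109)),
('w2',605,140,k(.022,.1595,.115)),('w2',594,208,k(-.022,.1595,.115))],[.594,-.2,-.09,0])
print('carrier base')
fit([('w1',252,92,(.06,.182,.035)),('w1',681,145,(.06,-.182,.035)),('w1',645,278,(-.06,-.182,.035)),('w1',250,236,(-.06,.182,.035)),('w2',563,94,(.06,.182,.035)),('w2',530,236,(-.06,.182,.035))],[.594,-.2,-.09,0])
a=cv2.imread('pics/w1.png'); b=cv2.imread('pics/w2.png')
A=cv2.resize(a[95:185,345:480],None,fx=5,fy=5,interpolation=cv2.INTER_CUBIC)[:,:]
cv2.imwrite('pics/c1.png',A)
B=cv2.resize(b[190:260,95:240],None,fx=5,fy=5,interpolation=cv2.INTER_CUBIC); cv2.imwrite('pics/c2.png',B); print(A.shape,B.shape)
E
```

```text
tip [0.4654 0.0333 0.0144]
hend [ 0.4176 -0.1507  0.0208]
junc [ 0.4393 -0.0647  0.0189]
mat
[ 0.4383 -0.1065 -0.0227 -0.0029] res [0.3, 0.1, 1.0, 0.9, 0.1, 0.3, 0.6, 0.1, 0.0, 0.3, 0.4, 0.5, 1.4, 0.7, 0.5, 0.7]
rack
[ 0.5938  0.213  -0.1422 -0.0042] res [1.1, 0.5, 0.6, 1.3, 1.1, 1.2, 0.1, 0.8, 1.4, 0.2, 0.6, 0.0, 0.5, 0.2, 1.0, 0.2, 2.7, 0.4, 0.1, 1.0]
carrier by keeper
[ 0.5982 -0.1927 -0.1143  0.0034] res [1.8, 0.4, 1.1, 0.3, 0.5, 0.1, 3.4, 0.1, 3.4, 0.4, 0.4, 0.3]
carrier base
[ 0.5957 -0.2039 -0.1151 -0.0013] res [0.2, 0.3, 2.6, 0.4, 0.6, 0.9, 1.5, 0.3, 2.4, 1.0, 0.6, 0.6]
(450, 675, 3) (350, 725, 3)
```

View pics/c1.png

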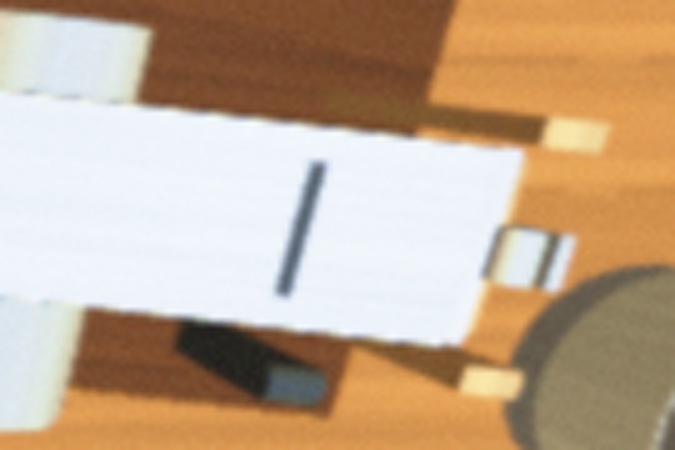

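View pics/c2.png

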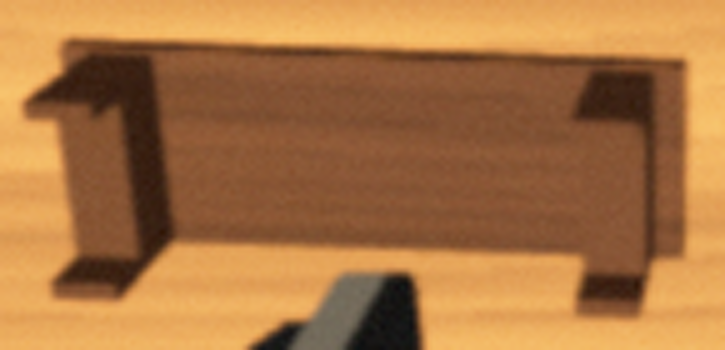

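```bash
python3 - <<'E'
from fit import *
s=1/.64
print('cradle')
fit([('w2',117*s,242*s,(-.027,.08,.032)),('w2',217.6*s,245*s,(-.027,-.08,.032)),('w2',116*s,211.6*s,(.027,.08,.048)),('w2',217.4*s,214*s,(.027,-.08,.048))],[.44,.235,0,0])
print('carrier')
def c1(u,v): return ((345+u/5)*s,(95+v/5)*s)
fl=[('w1',*c1(295,385),(-.04,-.145,.092)),('w1',*c1(575,135),(.027,-.1695,.124)),('w1',*c1(490,382),(-.027,-.1695,.124)),('w1',*c1(330,413),(-.06,-.182,.035)),
('w2',563,94,(.06,.182,.035)),('w2',530,236,(-.06,.182,.035)),('w1',252,92,(.06,.182,.035)),('w1',681,145,(.06,-.182,.035))]
p=fit(fl,[.594,-.2,-.1,0])
print('no fulcrum ,z free');fit(fl[1:],[.594,-.2,-.1,0])
for c in ((-.04,-.145,.092),(0,-.165,.103)): print(R.from_euler('z',p[2]).apply(c)+[p[0],p[1],0])
print('keeper end proj',proj('w1',R.from_euler('z',p[2]).apply([(.022,-.17,.109),(-.022,-.17,.109)])+[p[0],p[1],0]))
E
```

```text
cradle
[ 0.437   0.2408 -0.0617 -0.0054] res [1.2, 2.9, 0.6, 0.8, 6.7, 0.5, 0.2, 3.9]
carrier
[ 0.5956 -0.2019 -0.1166 -0.0092] res [2.9, 0.1, 1.5, 1.1, 2.1, 0.5, 3.1, 0.1, 5.8, 0.4, 3.5, 0.5, 0.7, 0.4, 2.5, 0.0]
no fulcrum ,z free
[ 0.5957 -0.2032 -0.1154 -0.0075] res [3.9, 0.9, 4.3, 0.3, 1.4, 0.0, 4.4, 0.4, 2.2, 0.2, 1.3, 0.3, 0.7, 0.3]
[ 0.53896262 -0.34124843  0.092     ]
[ 0.57636315 -0.36576781  0.103     ]
keeper end proj [[456.73478741 127.19134347]
 [443.74715174 165.5425775 ]]
```

```bash
cat > joint.py <<'E'
from h import *
from scipy.optimize import least_squares
s=1/.64
def c1(u,v): return ((345+u/5)*s,(95+v/5)*s)
h=.015;m=.003;b=.035
G={'mat':([.438,-.1065,0],[('w1',238,289,(.055,.125,m)),('w1',480,295,(.055,-.125,m)),('w1',474,387,(-.055,-.125,m)),('w1',247,384,(-.055,.125,m)),
('w2',482,290,(.055,.125,m)),('w2',724,295,(.055,-.125,m)),('w2',701,387,(-.055,-.125,m)),('w2',475,383,(-.055,.125,m))]),
'rack':([.594,.213,-.14],[('w2',93,103,(.055,.165,h)),('w2',464,160,(.055,-.165,h)),('w2',446,272,(-.055,-.165,h)),('w2',102,226,(-.055,.165,h)),
('w2',101,185,(0,.105,.1)),('w2',247,205,(0,0,.1)),('w2',389,225,(0,-.105,.1)),('w1',54,224,(0,-.105,.1)),('w1',192,158,(.055,-.165,h)),('w1',190,272,(-.055,-.165,h))]),
'car':([.595,-.2,-.11],[('w1',*c1(295,385),(-.04,-.145,.092)),('w1',*c1(575,135),(.027,-.1695,.124)),('w1',*c1(490,382),(-.027,-.1695,.124)),('w1',*c1(330,413),(-.06,-.182,b)),
('w2',563,94,(.06,.182,b)),('w2',530,236,(-.06,.182,b)),('w1',252,92,(.06,.182,b)),('w1',681,145,(.06,-.182,b)),('w1',*c1(523,150),(.022,-.17,.109)),('w1',*c1(470,345),(-.022,-.17,.109))])}
def dist(f,P,k):
    c=np.load('pics/'+f+'.npz'); q=proj(f,P)[0]; c0=np.array([c['cx'],c['cy']]); fl=192/np.tan(np.radians(c['fov_y'])/2)
    d=(q-c0)/fl; return c0+fl*d*(1+k*(d@d))
def res(x,k0=None):
    r=[];k=x[0] if k0 is None else k0
    for i,(p0,o) in enumerate(G.values()):
        p=x[1+3*i:4+3*i]
        for f,u,v,mm in o: r.append(dist(f,R.from_euler('z',p[2]).apply(mm)+[p[0],p[1],0],k)-np.array([u,v])*.64)
    return np.array(r).ravel()
if __name__=='__main__':
    x0=np.r_[0,np.concatenate([g[0] for g in G.values()])]
    for k0 in (0,None):
        f=least_squares(res,x0,args=(k0,),loss='soft_l1'); print(k0,f.cost,f.x.round(4)); print(np.round(res(f.x,k0).reshape(-1,2),1).tolist())
E
python3 joint.py
```

```text
0 44.75023622452494 [ 0.      0.4394 -0.1061 -0.0225  0.5941  0.2113 -0.1415  0.5965 -0.1962
 -0.1114]
[[-1.3, 0.0], [1.1, -1.0], [-0.0, 0.6], [-0.2, 0.2], [0.1, -0.4], [1.6, -0.6], [-0.3, 1.0], [-0.4, 1.0], [-2.1, -1.0], [2.2, -1.6], [0.3, 1.7], [-0.9, 1.2], [0.4, -0.2], [0.8, 0.2], [0.8, 0.1], [-0.4, 0.5], [-3.0, -0.7], [-0.1, 1.4], [2.6, 0.8], [2.5, 0.2], [2.8, 0.2], [-3.2, 0.5], [-8.2, -1.2], [-5.6, 0.8], [-6.4, -0.4], [-2.5, -1.5], [2.4, 0.6], [0.4, 0.1]]
None 36.39250326165664 [-0.0217  0.4393 -0.1067 -0.0233  0.5951  0.2128 -0.1439  0.5971 -0.1983
 -0.1125]
[[-0.6, 0.0], [1.4, -0.9], [0.2, 0.6], [0.5, -0.0], [0.5, -0.4], [-0.5, -0.5], [-2.1, 0.4], [-0.2, 0.9], [-0.0, -0.0], [1.1, -1.7], [-0.8, 1.3], [0.1, 0.8], [1.2, -0.4], [-0.2, -0.4], [-0.4, -0.5], [1.5, 0.6], [-3.0, -0.3], [-0.5, 1.2], [3.4, 0.5], [1.9, 0.6], [2.8, -0.1], [-2.8, 0.3], [-7.2, -1.0], [-4.3, 0.3], [-4.0, -0.2], [-2.8, -0.8], [2.0, 0.9], [0.5, -0.1]]
```

```bash
python3 - <<'E'
import joint
from joint import *
o=G['car'][1]; 
G['car']=(G['car'][0],o[:3]+o[8:]+[('w1',225,138,(.022,.165,.109)),('w1',222,205,(-.022,.165,.109)),('w2',605,140,(.022,.157,.115)),('w2',594,208,(-.022,.157,.115))])
x0=np.r_[0,np.concatenate([g[0] for g in G.values()])]
f=least_squares(res,x0,loss='soft_l1'); x=f.x;print(f.cost,x.round(4)); print(np.round(res(x).reshape(-1,2),1)[-9:].tolist())
c=x[7:10]
for q in ((-.04,-.145,.092),(0,-.165,.103)): print((R.from_euler('z',c[2]).apply(q)+[c[0],c[1],0]).round(4))
# prybar grasp: yaw & pose
tip=np.array([.4654,.0333]);he=np.array([.4176,-.1507]);d=tip-he; print('bar len',np.linalg.norm(d),'yaw',np.arctan2(d[1],d[0]))
u=d/np.linalg.norm(d); org=(tip-145e-3*u+he+45e-3*u)/2; print('origin',org)
yaw=np.arctan2(d[1],d[0]); g=org
plan([g[0],g[1],.10],[np.pi,0,yaw]); plan([g[0],g[1],.007],[np.pi,0,yaw],base=([g[0],g[1],.10],[np.pi,0,yaw]))
E
```

```text
18.86109148829637 [-0.0079  0.4394 -0.1063 -0.0223  0.5944  0.2119 -0.1421  0.598  -0.1937
 -0.116 ]
[[0.2, 0.2], [-0.6, -0.2], [-0.1, -0.4], [-0.5, 0.1], [-2.4, -0.5], [0.7, 0.6], [3.4, -0.6], [2.6, 0.7], [-0.9, -0.6]]
[ 0.5415 -0.3331  0.092 ]
[ 0.5789 -0.3576  0.103 ]
bar len 0.19010744330509521 yaw 1.316631905194851
origin [ 0.42892816 -0.10709369]
[-0.484, 0.8188, 0.722] [0.0008, 0.0003, -0.42] rows 8.8 
[-0.0, -0.0, 0.372] [0.0, 0.0, 0.0] rows 1.9
```

>>> step_arm(
  steps=[
    [-0.484,0.819,0.722,0.0008,0.0003,-0.42,0.3],
    [-0.484,0.819,0.722,0.0008,0.0003,-0.42,0.3],
    [-0.484,0.819,0.722,0.0008,0.0003,-0.42,0.3],
    [-0.484,0.819,0.722,0.0008,0.0003,-0.42,0.3],
    [-0.484,0.819,0.722,0.0008,0.0003,-0.42,0.3],
    [-0.484,0.819,0.722,0.0008,0.0003,-0.42,0.3],
    [-0.484,0.819,0.722,0.0008,0.0003,-0.42,0.3],
    [-0.484,0.819,0.722,0.0008,0.0003,-0.42,0.3],
    [-0.484,0.819,0.722,0.0008,0.0003,-0.42,0.3],
    [-0.484,0.819,0.722,0.0008,0.0003,-0.42,0.3],
    [-0.484,0.819,0.722,0.0008,0.0003,-0.42,0.3],
    [-0.484,0.819,0.722,0.0008,0.0003,-0.42,0.3],
  ],
)

```text
t: 4.0
tcp_pos: [0.4292, -0.1062, 0.1]
orientation: [3.142, -0.0, 1.315]
contact_force: [0.5, 0.1, -0.1]
finger_gap: 0.0556
finger_force: 0.0
```

```bash
python3 -c "
from h import *
st(); snap('wrist','w3'); plan([.4289,-.1071,.007],[np.pi,0,1.3166])
i=cv2.imread('pics/w3.png'); cv2.imwrite('pics/w3b.png',i)"
```

```text
4.0 [ 0.4292 -0.1062  0.1   ] [ 3.142 -0.     1.315] q [-0.3  -0.06  2.22  0.    0.98 -0.04] F [ 0.5  0.1 -0.1] g 0.0556 0.0
[-0.0049, -0.0002, 0.372] [0.0, -0.0002, -0.0002] rows 1.9
```

View pics/w3b.png

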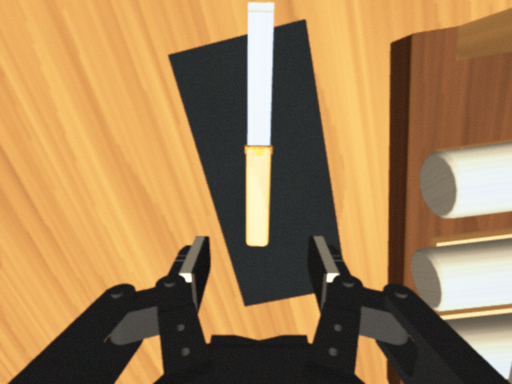

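>>> step_arm(
  steps=[
    [-0.005,0,0.15,0,0,0,0.3],
    [-0.005,0,0.27,0,0,0,0.3],
    [-0.005,0,0.34,0,0,0,0.3],
    [-0.005,0,0.372,0,0,0,0.3],
    [-0.005,0,0.372,0,0,0,0.3],
    [-0.005,0,0.372,0,0,0,-1],
    [-0.005,0,0.372,0,0,0,-1],
    [-0.005,0,0.372,0,0,0,-1],
    [-0.005,0,0.372,0,0,0,-1],
    [-0.005,0,0.372,0,0,0,-1],
    [-0.005,0,0.372,0,0,0,-1],
    [-0.005,0,0.372,0,0,0,-1],
    [-0.005,0,0.372,0,0,0,-1],
  ],
)

```text
t: 5.35
tcp_pos: [0.4303, -0.1072, 0.0083]
orientation: [3.139, -0.0, 1.318]
contact_force: [-1.2, 0.6, 5.6]
finger_gap: 0.0186
finger_force: 61.3
```

```bash
python3 - <<'E'
from h import *
c=np.array([.598,-.1937,-.116]); C=lambda x,y,z:R.from_euler('z',c[2]).apply([x,y,z])+[c[0],c[1],0]
o=[np.pi,0,c[2]]
s=env.observe(); up=s['tcp_pos']+[0,0,.14]
plan(up,s['orientation']); a=C(-.22,-.145,.13); print(a)
plan(a,o,base=(up,s['orientation'])); plan(C(-.22,-.145,.09),o,base=(a,o))
E
```

```text
[0.0002, 0.0014, -0.56] [0.0, 0.0, 0.0] rows 2.8 
[ 0.3626962  -0.31226273  0.13      ]
[-0.8617, -0.0573, 0.0728] [0.0006, -0.0007, 0.4566] rows 9.6 
[0.0, -0.0, 0.16] [0.0, 0.0, 0.0] rows 0.8
```

>>> step_arm(
  steps=[
    [0,0.001,-0.2,0,0,0,-1],
    [0,0.001,-0.4,0,0,0,-1],
    [0,0.001,-0.56,0,0,0,-1],
    [0,0.001,-0.56,0,0,0,-1],
    [0,0.001,-0.56,0,0,0,-1],
  ],
)

```text
t: 5.85
tcp_pos: [0.4298, -0.1071, 0.1479]
orientation: [3.139, -0.0, 1.319]
contact_force: [-0.2, 0.3, -3.1]
finger_gap: 0.0187
finger_force: 60.4
```

>>> step_arm(
  steps=[
    [-0.862,-0.057,0.073,0.0006,-0.0007,0.457,-1],
    [-0.862,-0.057,0.073,0.0006,-0.0007,0.457,-1],
    [-0.862,-0.057,0.073,0.0006,-0.0007,0.457,-1],
    [-0.862,-0.057,0.073,0.0006,-0.0007,0.457,-1],
    [-0.862,-0.057,0.073,0.0006,-0.0007,0.457,-1],
    [-0.862,-0.057,0.073,0.0006,-0.0007,0.457,-1],
    [-0.862,-0.057,0.073,0.0006,-0.0007,0.457,-1],
    [-0.862,-0.057,0.073,0.0006,-0.0007,0.457,-1],
    [-0.862,-0.057,0.073,0.0006,-0.0007,0.457,-1],
    [-0.862,-0.057,0.073,0.0006,-0.0007,0.457,-1],
    [-0.862,-0.057,0.073,0.0006,-0.0007,0.457,-1],
    [-0.862,-0.057,0.073,0.0006,-0.0007,0.457,-1],
    [-0.862,-0.057,0.073,0.0006,-0.0007,0.457,-1],
  ],
)

```text
t: 7.15
tcp_pos: [0.3609, -0.3114, 0.1273]
orientation: [-3.14, 0.005, -0.116]
contact_force: [1.3, 0.2, -1.4]
finger_gap: 0.0184
finger_force: 60.3
```

```bash
python3 - <<'E'
from h import *
st(); snap('wrist','w4')
c=np.array([.598,-.1937,-.116]); C=lambda x,y,z:R.from_euler('z',c[2]).apply([x,y,z])+[c[0],c[1],0]
i=cv2.imread('pics/w4.png'); i=cv2.resize(i,(800,600),interpolation=cv2.INTER_CUBIC)
for q in ((-.04,-.145,.092),(-.04,-.138,.092),(-.04,-.152,.092),(-.022,-.145,.103),(-.022,-.17,.103)):
    u=proj('w4',C(*q))[0]/.64; cv2.circle(i,tuple(int(a) for a in u),3,(0,0,255),1)
s=env.observe(); T=R.from_euler('xyz',s['orientation'])
for q in ((.145,0,-.0057),(.145,.009,-.0057),(.045,0,-.0167)):
    u=proj('w4',T.apply(q)+s['tcp_pos'])[0]/.64; cv2.circle(i,tuple(int(a) for a in u),3,(255,0,0),1)
cv2.imwrite('pics/w4b.png',i)
E
```

```text
7.2 [ 0.3609 -0.3114  0.1273] [-3.14   0.005 -0.116] q [-0.76 -0.02  2.12 -0.    1.04  0.92] F [ 1.3  0.2 -1.4] g 0.0184 60.34778952598572
```

View pics/w4b.png

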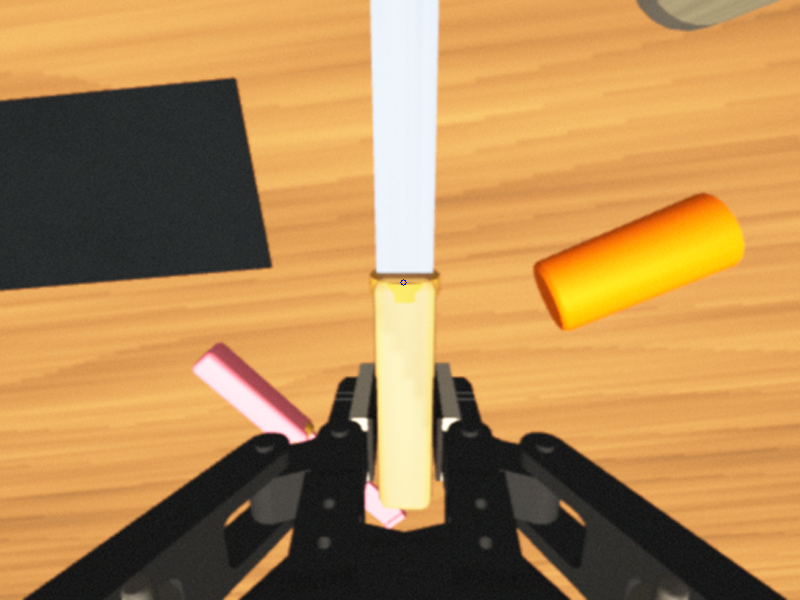

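```bash
python3 - <<'E'
from h import *
c=np.array([.598,-.1937,-.116]); C=lambda x,y,z:R.from_euler('z',c[2]).apply([x,y,z])+[c[0],c[1],0]
o=[np.pi,0,c[2]]
plan(C(-.22,-.145,.0905),o); plan(C(-.137,-.145,.0905),o)
E
```

```text
[0.007, 0.0021, 0.1486] [-0.0005, 0.0013, 0.0] rows 0.7 
[0.339, 0.0021, 0.1473] [-0.0005, 0.0013, 0.0] rows 1.8
```

>>> step_arm(
  steps=[
    [0.007,0.002,0.08,-0.0005,0.0013,0,-1],
    [0.007,0.002,0.148,-0.0005,0.0013,0,-1],
    [0.007,0.002,0.148,-0.0005,0.0013,0,-1],
    [0.007,0.002,0.148,-0.0005,0.0013,0,-1],
    [0.05,0.002,0.148,-0.0005,0.0013,0,-1],
    [0.1,0.002,0.148,-0.0005,0.0013,0,-1],
    [0.15,0.002,0.148,-0.0005,0.0013,0,-1],
    [0.15,0.002,0.148,-0.0005,0.0013,0,-1],
    [0.15,0.002,0.148,-0.0005,0.0013,0,-1],
  ],
)

```text
t: 8.1
tcp_pos: [0.3993, -0.3169, 0.0915]
orientation: [3.141, -0.001, -0.116]
contact_force: [0.4, -0.0, -1.0]
finger_gap: 0.0183
finger_force: 60.3
```

```bash
python3 - <<'E'
from h import *
st();c=np.array([.598,-.1937,-.116]); C=lambda x,y,z:R.from_euler('z',c[2]).apply([x,y,z])+[c[0],c[1],0]
o=[np.pi,0,c[2]]
plan(C(-.137,-.145,.0905),o)
E
```

```text
8.1 [ 0.3993 -0.3169  0.0915] [ 3.141e+00 -1.000e-03 -1.160e-01] q [-0.72  0.08  2.09 -0.    0.97  0.97] F [ 0.4 -0.  -1. ] g 0.0183 60.32550573348999
[0.1845, -0.0016, 0.0043] [0.0003, -0.0003, -0.0] rows 0.9
```

>>> step_arm(
  steps=[
    [0.03,-0.0016,0.004,0,0,0,-1],
    [0.06,-0.0016,0.004,0,0,0,-1],
    [0.09,-0.0016,0.004,0,0,0,-1],
    [0.12,-0.0016,0.004,0,0,0,-1],
    [0.15,-0.0016,0.004,0,0,0,-1],
    [0.1845,-0.0016,0.004,0,0,0,-1],
    [0.1845,-0.0016,0.004,0,0,0,-1],
    [0.1845,-0.0016,0.004,0,0,0,-1],
  ],
)

```text
t: 8.9
tcp_pos: [0.4446, -0.3218, 0.0903]
orientation: [3.141, -0.001, -0.117]
contact_force: [-0.4, 0.4, -1.9]
finger_gap: 0.0182
finger_force: 60.3
```

```bash
python3 - <<'E'
from h import *
st(); snap('scene','s1'); snap('wrist','w5')
i=cv2.imread('pics/s1.png'); c=cv2.resize(i[195:295,150:290],None,fx=5,fy=5,interpolation=cv2.INTER_CUBIC)
cv2.imwrite('pics/s1c.png',c)
E
```

```text
8.9 [ 0.4446 -0.3218  0.0903] [ 3.141e+00 -1.000e-03 -1.170e-01] q [-0.67  0.16  2.01 -0.    0.97  1.02] F [-0.4  0.4 -1.9] g 0.0182 60.32634973526001
```

View pics/s1c.png

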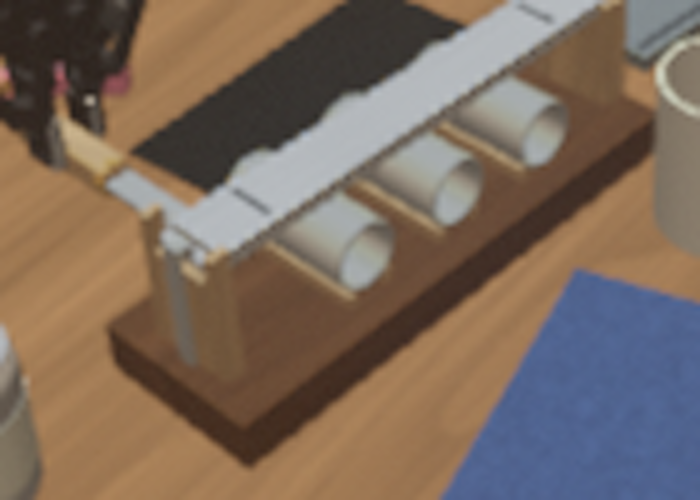

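```bash
python3 - <<'E'
from h import *
s=env.observe(); c=np.array([.598,-.1937,-.116])
q=R.from_euler('z',-c[2]).apply(s['tcp_pos']-[c[0],c[1],0]); print(q)
x0=q[0]+.040; v=np.array([x0,-.0037])
for d in (0,3,6,9,12,15,18,21,24,27,29):
    f=np.radians(d); X=v[0]*np.cos(f)-v[1]*np.sin(f)-.04; Z=v[0]*np.sin(f)+v[1]*np.cos(f)+.092
    print([round((X-q[0])/.25,3),0,round(-(Z-q[2])/.25,3),0,round(d/180,4),0,-1])
E
```

```text
[-0.13795481 -0.1449686   0.0902577 ]
[np.float64(0.0), 0, np.float64(0.008), 0, 0.0, 0, -1]
[np.float64(0.001), 0, np.float64(0.028), 0, 0.0167, 0, -1]
[np.float64(0.004), 0, np.float64(0.049), 0, 0.0333, 0, -1]
[np.float64(0.007), 0, np.float64(0.069), 0, 0.05, 0, -1]
[np.float64(0.012), 0, np.float64(0.089), 0, 0.0667, 0, -1]
[np.float64(0.017), 0, np.float64(0.109), 0, 0.0833, 0, -1]
[np.float64(0.024), 0, np.float64(0.128), 0, 0.1, 0, -1]
[np.float64(0.031), 0, np.float64(0.147), 0, 0.1167, 0, -1]
[np.float64(0.04), 0, np.float64(0.166), 0, 0.1333, 0, -1]
[np.float64(0.049), 0, np.float64(0.184), 0, 0.15, 0, -1]
[np.float64(0.056), 0, np.float64(0.196), 0, 0.1611, 0, -1]
```

>>> step_arm(
  steps=[
    [0,0,0.008,0,0,0,-1],
    [0.001,0,0.028,0,0.0167,0,-1],
    [0.004,0,0.049,0,0.0333,0,-1],
    [0.007,0,0.069,0,0.05,0,-1],
    [0.012,0,0.089,0,0.0667,0,-1],
    [0.017,0,0.109,0,0.0833,0,-1],
    [0.024,0,0.128,0,0.1,0,-1],
    [0.031,0,0.147,0,0.1167,0,-1],
    [0.04,0,0.166,0,0.1333,0,-1],
    [0.049,0,0.184,0,0.15,0,-1],
    [0.049,0,0.184,0,0.15,0,-1],
    [0.049,0,0.184,0,0.15,0,-1],
  ],
)

```text
t: 10.2
tcp_pos: [0.4558, -0.3236, 0.0443]
orientation: [3.14, -0.471, -0.117]
contact_force: [-5.5, -0.9, 0.3]
finger_gap: 0.0183
finger_force: 60.9
```

```bash
python3 - <<'E'
from h import *
st(); snap('scene','s2')
i=cv2.imread('pics/s2.png'); c=cv2.resize(i[195:295,150:290],None,fx=5,fy=5,interpolation=cv2.INTER_CUBIC)
cv2.imwrite('pics/s2c.png',c)
E
```

```text
10.2 [ 0.4558 -0.3236  0.0443] [ 3.14  -0.471 -0.117] q [-0.85  0.07  2.31  0.68  0.5   0.28] F [-5.5 -0.9  0.3] g 0.0183 60.90145826339722
```

View pics/s2c.png

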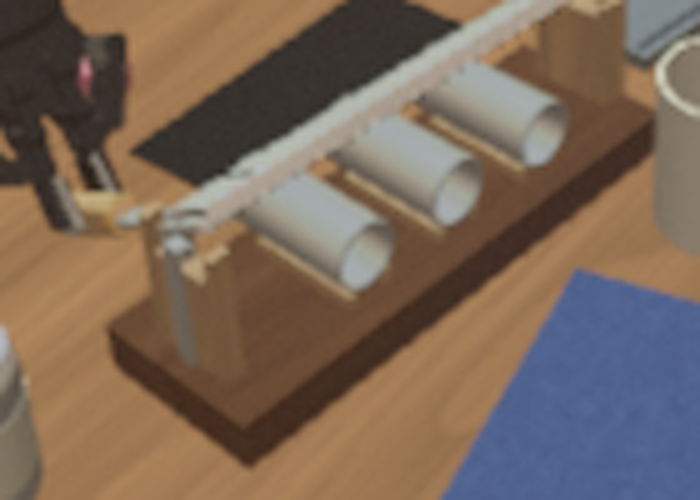

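```bash
python3 - <<'E'
from h import *
s=env.observe(); c=np.array([.598,-.1937,-.116])
C=lambda x,y,z:R.from_euler('z',c[2]).apply([x,y,z])+[c[0],c[1],0]
q=R.from_euler('z',-c[2]).apply(s['tcp_pos']-[c[0],c[1],0]); print(q)
v=np.array([-.098,-.0037])
for d in (22,17,12,7,3,0):
    f=np.radians(d); X=v[0]*np.cos(f)-v[1]*np.sin(f)-.04; Z=v[0]*np.sin(f)+v[1]*np.cos(f)+.092+.0012
    plan(C(X,-.145,Z),[np.pi,-f,c[2]])
E
```

```text
[-0.12598717 -0.1454233   0.0443613 ]
[0.0033, -0.0016, -0.0373] [0.0006, -0.0276, -0.0002] rows 0.6 
[0.0065, -0.0016, -0.0714] [0.0006, -0.0554, -0.0002] rows 1.2 
[0.0126, -0.0015, -0.1051] [0.0006, -0.0832, -0.0002] rows 1.7 
[0.0217, -0.0015, -0.1381] [0.0005, -0.111, -0.0003] rows 2.3 
[0.0309, -0.0014, -0.1639] [0.0005, -0.1332, -0.0003] rows 2.8 
[0.0391, -0.0014, -0.1827] [0.0005, -0.1498, -0.0003] rows 3.1
```

>>> step_arm(
  steps=[
    [0.003,0,-0.037,0,-0.0276,0,-1],
    [0.0065,0,-0.071,0,-0.0554,0,-1],
    [0.0126,0,-0.105,0,-0.0832,0,-1],
    [0.0217,0,-0.138,0,-0.111,0,-1],
    [0.031,0,-0.164,0,-0.1332,0,-1],
    [0.039,0,-0.183,0,-0.15,0,-1],
    [0.039,0,-0.183,0,-0.15,0,-1],
    [0.039,0,-0.183,0,-0.15,0,-1],
  ],
)

```text
t: 11.05
tcp_pos: [0.445, -0.3217, 0.0894]
orientation: [3.14, -0.001, -0.116]
contact_force: [-0.1, 1.0, -1.4]
finger_gap: 0.0185
finger_force: 60.3
```

```bash
python3 - <<'E'
from h import *
st(); snap('scene','s3')
i=cv2.imread('pics/s3.png'); c=cv2.resize(i[195:295,150:290],None,fx=5,fy=5,interpolation=cv2.INTER_CUBIC)
cv2.imwrite('pics/s3c.png',c)
E
```

```text
11.1 [ 0.445  -0.3217  0.0894] [ 3.14e+00 -1.00e-03 -1.16e-01] q [-0.67  0.16  2.01 -0.    0.97  1.02] F [-0.1  1.  -1.4] g 0.0185 60.33525109291077
```

View pics/s3c.png

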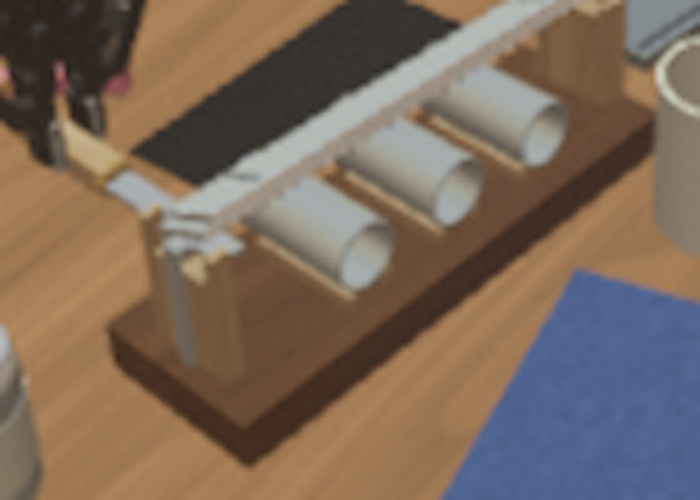

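```bash
python3 - <<'E'
from h import *
c=np.array([.598,-.1937,-.116]); C=lambda x,y,z:R.from_euler('z',c[2]).apply([x,y,z])+[c[0],c[1],0]
f=lambda P:((proj('s3',P)[0]-[150,195])*5).round(0)
s=env.observe(); T=R.from_euler('xyz',s['orientation'])
for y in (.009,-.009): print('tip',y,f(T.apply([.145,y,-.0057])+s['tcp_pos']),f(T.apply([.045,y,-.0057])+s['tcp_pos']))
for z in (.103,.109,.116,.122,.128):
    print(z,'x-22',f(C(-.022,-.17,z)),'x+22',f(C(.022,-.17,z)),'@-162:',f(C(-.022,-.162,z)),f(C(.022,-.162,z)), '+y end',f(C(.022,.157,z)),f(C(-.022,.157,z)))
print('cheeks',f(C(.027,-.17,.124)),f(C(-.027,-.17,.124)))
a=cv2.imread('pics/s1.png').astype(int);b=cv2.imread('pics/s3.png').astype(int)
E
```

```text
tip 0.009 [216. 264.] [103. 187.]
tip -0.009 [241. 247.] [127. 172.]
0.103 x-22 [157. 245.] x+22 [209. 281.] @-162: [168. 237.] [221. 273.] +y end [598.  15.] [546. -10.]
0.109 x-22 [155. 236.] x+22 [208. 272.] @-162: [167. 229.] [220. 265.] +y end [598.   7.] [546. -17.]
0.116 x-22 [154. 226.] x+22 [207. 263.] @-162: [165. 219.] [218. 255.] +y end [598.  -2.] [546. -26.]
0.122 x-22 [152. 218.] x+22 [205. 254.] @-162: [164. 211.] [217. 246.] +y end [598. -10.] [546. -34.]
0.128 x-22 [151. 210.] x+22 [204. 245.] @-162: [163. 202.] [216. 238.] +y end [598. -18.] [546. -42.]
cheeks [211. 255.] [146. 211.]
```

```bash
python3 - <<'E'
from h import *
s=env.observe(); o=s['orientation']
a=s['tcp_pos']+R.from_euler('xyz',o).apply([-.10,0,0]); b=a+[0,0,.05]
m=[np.pi,0,1.549]; t=np.array([.4383,-.1563,.10])
plan(a,o); plan(b,o); plan(t,m,base=(b,o)); plan(t*[1,1,0]+[0,0,.009],m,base=(t,m))
E
```

```text
[-0.4, 0.0, 0.0] [0.0, 0.0, 0.0] rows 2.0 
[-0.3999, 0.0001, -0.2] [0.0, 0.0, 0.0] rows 2.2 
[0.2994, -0.6533, 0.1556] [0.0003, 0.0001, -0.5302] rows 11.1 
[0.0, -0.0, 0.364] [0.0, 0.0, 0.0] rows 1.8
```

>>> step_arm(
  steps=[
    [-0.1,0,0,0,0,0,-1],
    [-0.2,0,0,0,0,0,-1],
    [-0.3,0,0,0,0,0,-1],
    [-0.4,0,0,0,0,0,-1],
    [-0.4,0,0,0,0,0,-1],
    [-0.4,0,-0.2,0,0,0,-1],
    [-0.4,0,-0.2,0,0,0,-1],
    [-0.4,0,-0.2,0,0,0,-1],
  ],
)

```text
t: 11.9
tcp_pos: [0.3461, -0.3111, 0.1409]
orientation: [3.138, -0.004, -0.118]
contact_force: [-0.1, 0.8, -1.9]
finger_gap: 0.0189
finger_force: 60.4
```

>>> step_arm(
  steps=[
    [0.3,-0.653,0.156,0,0,-0.53,-1],
    [0.3,-0.653,0.156,0,0,-0.53,-1],
    [0.3,-0.653,0.156,0,0,-0.53,-1],
    [0.3,-0.653,0.156,0,0,-0.53,-1],
    [0.3,-0.653,0.156,0,0,-0.53,-1],
    [0.3,-0.653,0.156,0,0,-0.53,-1],
    [0.3,-0.653,0.156,0,0,-0.53,-1],
    [0.3,-0.653,0.156,0,0,-0.53,-1],
    [0.3,-0.653,0.156,0,0,-0.53,-1],
    [0.3,-0.653,0.156,0,0,-0.53,-1],
    [0.3,-0.653,0.156,0,0,-0.53,-1],
    [0.3,-0.653,0.156,0,0,-0.53,-1],
    [0.3,-0.653,0.156,0,0,-0.53,-1],
    [0.3,-0.653,0.156,0,0,-0.53,-1],
  ],
)

```text
t: 13.3
tcp_pos: [0.4384, -0.1566, 0.0998]
orientation: [3.142, 0.001, 1.545]
contact_force: [-0.8, -0.1, -2.2]
finger_gap: 0.0186
finger_force: 60.3
```

```bash
python3 - <<'E'
from h import *
st();plan([.4383,-.1563,.0085],[np.pi,0,1.549])
E
```

```text
13.3 [ 0.4384 -0.1566  0.0998] [3.142e+00 1.000e-03 1.545e+00] q [-0.4  -0.01  2.17 -0.    0.98 -0.37] F [-0.8 -0.1 -2.2] g 0.0186 60.33610939979553
[0.0015, -0.0006, 0.365] [0.0, 0.0002, -0.0011] rows 1.8
```

>>> step_arm(
  steps=[
    [0.0015,0,0.15,0,0,0,-1],
    [0.0015,0,0.26,0,0,0,-1],
    [0.0015,0,0.32,0,0,0,-1],
    [0.0015,0,0.35,0,0,0,-1],
    [0.0015,0,0.362,0,0,0,-1],
    [0.0015,0,0.363,0,0,0,-1],
    [0.0015,0,0.363,0,0,0,-1],
    [0.0015,0,0.363,0,0,0,0.1],
    [0.0015,0,0.363,0,0,0,0.1],
    [0.0015,0,0.363,0,0,0,0.1],
    [0.0015,0,0.363,0,0,0,0.1],
    [0.0015,0,0.2,0,0,0,0.1],
    [0.0015,0,0,0,0,0,0.1],
    [0.0015,0,-0.3,0,0,0,0.1],
    [0.0015,0,-0.5,0,0,0,0.1],
    [0.0015,0,-0.5,0,0,0,0.1],
    [0.0015,0,-0.5,0,0,0,0.1],
  ],
)

```text
t: 15.0
tcp_pos: [0.442, -0.1577, 0.2313]
orientation: [3.13, 0.005, 1.548]
contact_force: [0.8, -0.5, -0.1]
finger_gap: 0.0473
finger_force: 0.0
```

```bash
python3 - <<'E'
from h import *
st();plan([.55,-.15,.28],[np.pi,0,0])
E
```

```text
15.0 [ 0.442  -0.1577  0.2313] [3.13  0.005 1.548] q [-0.4  -0.14  2.03 -0.    1.24 -0.37] F [ 0.8 -0.5 -0.1] g 0.0473 0.0
[0.0395, 0.4334, -0.1903] [0.004, -0.0015, 0.4927] rows 10.3
```

>>> step_arm(
  steps=[
    [0.04,0.433,-0.19,0.004,-0.0015,0.4927,0.5],
    [0.04,0.433,-0.19,0.004,-0.0015,0.4927,0.5],
    [0.04,0.433,-0.19,0.004,-0.0015,0.4927,0.5],
    [0.04,0.433,-0.19,0.004,-0.0015,0.4927,0.5],
    [0.04,0.433,-0.19,0.004,-0.0015,0.4927,0.5],
    [0.04,0.433,-0.19,0.004,-0.0015,0.4927,0.5],
    [0.04,0.433,-0.19,0.004,-0.0015,0.4927,0.5],
    [0.04,0.433,-0.19,0.004,-0.0015,0.4927,0.5],
    [0.04,0.433,-0.19,0.004,-0.0015,0.4927,0.5],
    [0.04,0.433,-0.19,0.004,-0.0015,0.4927,0.5],
    [0.04,0.433,-0.19,0.004,-0.0015,0.4927,0.5],
    [0.04,0.433,-0.19,0.004,-0.0015,0.4927,0.5],
    [0.04,0.433,-0.19,0.004,-0.0015,0.4927,0.5],
  ],
)

```text
t: 16.3
tcp_pos: [0.5467, -0.1486, 0.2718]
orientation: [-3.137, 0.012, 0.001]
contact_force: [-0.2, 0.6, 0.2]
finger_gap: 0.0641
finger_force: 0.0
```

```bash
python3 - <<'E'
from h import *
st();snap('wrist','w6')
i=cv2.imread('pics/w6.png'); cv2.imwrite('pics/w6b.png',cv2.resize(i,(800,600),interpolation=cv2.INTER_CUBIC))
E
```

```text
16.3 [ 0.5467 -0.1486  0.2718] [-3.137e+00  1.200e-02  1.000e-03] q [-0.31  0.04  1.78  0.    1.33  1.26] F [-0.2  0.6  0.2] g 0.0641 0.0
```

View pics/w6b.png

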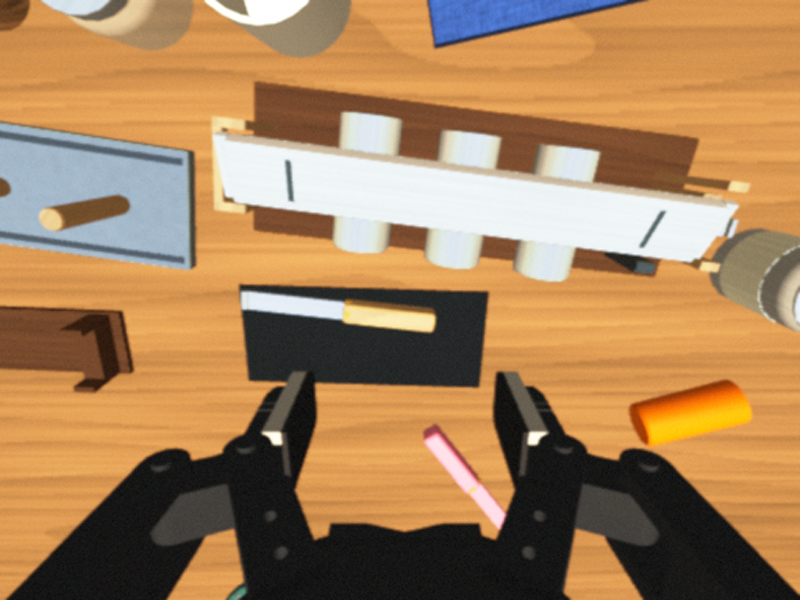

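```bash
cat > keep.py <<'E'
from h import *
from scipy.optimize import least_squares
def corners(f,seed,box):
    i=cv2.imread(f'pics/{f}.png'); i=cv2.resize(i,None,fx=4,fy=4,interpolation=cv2.INTER_CUBIC); hsv=cv2.cvtColor(i,cv2.COLOR_BGR2HSV)
    m=((hsv[...,2]>200)&(hsv[...,1]<45)).astype(np.uint8); x0,y0,x1,y1=[int(4*a) for a in box]; k=np.zeros_like(m); k[y0:y1,x0:x1]=1; m&=k
    m=cv2.morphologyEx(m,cv2.MORPH_CLOSE,np.ones((31,31))); m=cv2.morphologyEx(m,cv2.MORPH_OPEN,np.ones((85,201)))
    c=max(cv2.findContours(m,0,1)[0],key=cv2.contourArea); h=cv2.convexHull(c)
    for e in range(5,80):
        q=cv2.approxPolyDP(h,e,True)
        if len(q)<=4: break
    # dark marks
    g=hsv[...,2]; n=((g<150)&(cv2.erode(m,np.ones((25,25)))>0)).astype(np.uint8); ms=[]
    for d in cv2.findContours(n,0,1)[0]:
        if cv2.contourArea(d)>300: 
            (cx,cy),(w,hh),a=cv2.minAreaRect(d); b=cv2.boxPoints(((cx,cy),(w,hh),a)); b=b[np.argsort(b[:,1])]; ms.append((b[:2].mean(0)/4).round(1).tolist()+(b[2:].mean(0)/4).round(1).tolist())
    return (q[:,0]/4).round(1).tolist(),sorted(ms)
print('w1',corners('w1',None,(130,70,470,180))); print('w6',corners('w6',None,(130,70,480,180)))
E
python3 keep.py
```

```text
w1 ([[144.2, 95.0], [447.2, 124.5], [447.2, 152.2], [146.0, 131.0]], [[187.39999389648438, 102.19999694824219, 186.5, 129.0], [408.6000061035156, 128.10000610351562, 401.3999938964844, 153.3000030517578]])
w6 ([[142.0, 95.5], [457.5, 131.0], [457.5, 152.2], [144.5, 125.2]], [[184.1999969482422, 103.0, 186.3000030517578, 128.3000030517578], [424.5, 135.1999969482422, 410.3999938964844, 157.89999389648438]])
```

```bash
python3 - <<'E'
from h import *
from scipy.optimize import least_squares
c=np.array([.598,-.1937,-.116]); Rc=R.from_euler('z',c[2]); toC=lambda P:Rc.inv().apply(P-np.array([c[0],c[1],0]))
m1=[(187.4,102.2,.115),(186.5,129,.115),(408.6,128.1,.115),(401.4,153.3,.115),(225*.64,138*.64,.109),(222*.64,205*.64,.109),(704*.64,195*.64,.109),(690*.64,256*.64,.109)]
M=np.array([toC(atz('w1',*a)) for a in m1]); print((M*1e3).round(1).tolist())
M0=M-[0,-.0025,.103]   # keeper frame
# symmetrise marks
M0[:4]=[[.0135,.120,.012],[-.0135,.120,.012],[.0135,-.120,.012],[-.0135,-.120,.012]] if False else M0[:4]
M0[4:]=[[.022,.1675,.006],[-.022,.1675,.006],[.022,-.1675,.006],[-.022,-.1675,.006]]
O=np.array([(184.2,103),(186.3,128.3),(424.5,135.2),(410.4,157.9),(218*.64,135*.64),(228*.64,207*.64),(735*.64,205*.64),(710*.64,262*.64)])
w=np.array([1,1,1,1,.3,.3,.3,.3])[:,None]
def P(x): return Rc.apply(R.from_euler('xyz',x[3:]).apply(M0)+x[:3])+[c[0],c[1],0]
r=lambda x:((proj('w6',P(x))-O)*w).ravel()
f=least_squares(r,[0,-.0025,.109,0,0,0],loss='soft_l1'); x=f.x
print('keeper in carrier',(x[:3]*1e3).round(1),np.degrees(x[3:]).round(1)); print(r(x).reshape(-1,2).round(1).tolist()/w.repeat(1) if 0 else (r(x).reshape(-1,2)/w).round(1).tolist())
for q in ((.022,.1675,0),(-.022,.1675,0),(.022,-.1675,0),(-.022,-.1675,0)): print((R.from_euler('xyz',x[3:]).apply(q)*1e3+x[:3]*1e3).round(1))
E
```

```text
[[13.7, 117.9, 115.0], [-14.3, 118.0, 115.0], [13.8, -122.3, 115.0], [-14.2, -122.3, 115.0], [22.3, 165.5, 109.0], [-23.2, 168.5, 109.0], [22.2, -170.7, 109.0], [-21.9, -175.3, 109.0]]
keeper in carrier [ -1.2   0.3 113.3] [ -2.7 -20.9   0.6]
[[0.2, 0.2], [-0.1, 0.1], [-0.6, -0.3], [0.7, 0.4], [-0.9, 0.1], [-0.0, -6.1], [3.2, -0.2], [-4.9, -0.8]]
[ 20.5 167.9 113.8]
[-20.7 167.5  98.1]
[  18.2 -166.8  128.4]
[ -22.9 -167.2  112.7]
```

```bash
python3 - <<'E'
from fit import *
s=1/.64
fit([('w2',117*s,242*s,(-.027,.08,.032)),('w2',217.6*s,245*s,(-.027,-.08,.032)),('w2',109*s,211.6*s,(.027,.08,.048)),('w2',217.4*s,214*s,(.027,-.08,.048))],[.44,.235,0,0])
fit([('w2',117*s,242*s,(-.027,.08,.032)),('w2',217.6*s,245*s,(-.027,-.08,.032)),('w2',(95+18)*s,(190+57)*s,(-.027,.08,.048)),('w2',217.4*s,(190+60)*s,(-.027,-.08,.048)),('w2',109*s,211.6*s,(.027,.08,.048)),('w2',217.4*s,214*s,(.027,-.08,.048))],[.44,.235,0,0])
c=np.array([.598,-.1937,-.116]); Rc=R.from_euler('z',c[2]); C=lambda p:Rc.apply(p)+[c[0],c[1],0]
b=np.radians(-18); T=Rc*R.from_euler('y',b)*R.from_euler('z',np.pi/2)*R.from_euler('x',np.pi)
d=T.apply([0,0,1]); g=C([.0018,.037,.1045]); a=g-.07*d; print(g,T.as_euler('xyz').round(4))
plan(a,T); plan(g,T,base=(a,T.as_euler('xyz')))
E
```

```text
[ 0.4392  0.24   -0.0539 -0.0012] res [0.4, 2.5, 0.8, 1.0, 0.9, 0.7, 0.3, 3.4]
[ 0.4381  0.2396 -0.0419  0.    ] res [0.7, 1.0, 1.2, 0.5, 0.3, 0.8, 0.0, 0.2, 1.1, 2.3, 0.3, 3.8]
[ 0.60407028 -0.15715699  0.1045    ] [2.8274 0.     1.4548]
[0.1479, 0.0262, 0.4021] [-0.0855, 0.0746, -0.4584] rows 9.9 
[0.0, 0.0, 0.28] [0.0, 0.0, -0.0] rows 1.4
```

>>> step_arm(
  steps=[
    [0.148,0.026,0.402,-0.0855,0.0746,-0.4584,0.5],
    [0.148,0.026,0.402,-0.0855,0.0746,-0.4584,0.5],
    [0.148,0.026,0.402,-0.0855,0.0746,-0.4584,0.5],
    [0.148,0.026,0.402,-0.0855,0.0746,-0.4584,0.5],
    [0.148,0.026,0.402,-0.0855,0.0746,-0.4584,0.5],
    [0.148,0.026,0.402,-0.0855,0.0746,-0.4584,0.5],
    [0.148,0.026,0.402,-0.0855,0.0746,-0.4584,0.5],
    [0.148,0.026,0.402,-0.0855,0.0746,-0.4584,0.5],
    [0.148,0.026,0.402,-0.0855,0.0746,-0.4584,0.5],
    [0.148,0.026,0.402,-0.0855,0.0746,-0.4584,0.5],
    [0.148,0.026,0.402,-0.0855,0.0746,-0.4584,0.5],
    [0.148,0.026,0.402,-0.0855,0.0746,-0.4584,0.5],
    [0.148,0.026,0.402,-0.0855,0.0746,-0.4584,0.5],
    [0.148,0.026,0.402,-0.0855,0.0746,-0.4584,0.5],
  ],
)

```text
t: 17.75
tcp_pos: [0.5836, -0.1547, 0.1723]
orientation: [2.826, 0.0, 1.453]
contact_force: [-0.6, 0.2, -0.4]
finger_gap: 0.0639
finger_force: 0.0
```

```bash
python3 - <<'E'
from fit import *
st()
c=np.array([.598,-.1937,-.116]); Rc=R.from_euler('z',c[2]); C=lambda p:Rc.apply(p)+[c[0],c[1],0]
b=np.radians(-18); T=Rc*R.from_euler('y',b)*R.from_euler('z',np.pi/2)*R.from_euler('x',np.pi)
plan(C([.0018,.037,.1045]),T)
E
```

```text
17.8 [ 0.5836 -0.1547  0.1723] [2.826 0.    1.453] q [-0.34 -0.01  2.06  0.1   0.79 -0.28] F [-0.6  0.2 -0.4] g 0.0639 0.0
[0.0001, -0.0058, 0.2834] [0.0005, 0.0002, -0.0006] rows 1.4
```

>>> step_arm(
  steps=[
    [0,-0.006,0.1,0.0005,0,0,0.5],
    [0,-0.006,0.18,0.0005,0,0,0.5],
    [0,-0.006,0.24,0.0005,0,0,0.5],
    [0,-0.006,0.283,0.0005,0,0,0.5],
    [0,-0.006,0.283,0.0005,0,0,0.5],
    [0,-0.006,0.283,0.0005,0,0,0.5],
  ],
)

```text
t: 18.35
tcp_pos: [0.6038, -0.1573, 0.1045]
orientation: [2.827, 0.0, 1.454]
contact_force: [0.6, -0.3, 0.6]
finger_gap: 0.0642
finger_force: 0.0
```

>>> step_arm(
  steps=[
    [0,0,0,0,0,0,0.2],
    [0,0,0,0,0,0,0.1],
    [0,0,0,0,0,0,-1],
    [0,0,0,0,0,0,-1],
    [0,0,0,0,0,0,-1],
    [0,0,0,0,0,0,-1],
    [0,0,0,0,0,0,-1],
    [0,0,0,0,0,0,-1],
  ],
)

```text
t: 19.15
tcp_pos: [0.6042, -0.1575, 0.105]
orientation: [2.826, 0.0, 1.453]
contact_force: [1.8, -1.1, 3.0]
finger_gap: 0.0428
finger_force: 61.0
```

```bash
python3 - <<'E'
from h import *
s=env.observe(); up=s['tcp_pos']+[0,0,.13]; plan(up,s['orientation'])
cr=np.array([.438,.2396,-.042]); T=[np.pi,0,cr[2]+np.pi/2]
t=cr*[1,1,0]+R.from_euler('z',cr[2]).apply([0,.037,.15]); print(t)
m=(up+t)/2; m[2]=.22
plan(m,T,base=(up,s['orientation'])); plan(t,T,base=(m,T))
E
```

```text
[-0.0002, 0.1614, -0.4943] [0.0, 0.0, 0.0] rows 2.6 
[0.43955354 0.27656737 0.15      ]
[0.8235, -0.4263, -0.0766] [0.1004, 0.0039, -0.0239] rows 4.7 
[0.8536, -0.3655, 0.28] [0.0, 0.0, 0.0] rows 4.8
```

>>> step_arm(
  steps=[
    [0,0.03,-0.09,0,0,0,-1],
    [0,0.06,-0.19,0,0,0,-1],
    [0,0.1,-0.32,0,0,0,-1],
    [0,0.161,-0.494,0,0,0,-1],
    [0,0.161,-0.494,0,0,0,-1],
    [0,0.161,-0.494,0,0,0,-1],
    [0,0.161,-0.494,0,0,0,-1],
  ],
)

```text
t: 19.85
tcp_pos: [0.6017, -0.1566, 0.2313]
orientation: [2.833, -0.001, 1.454]
contact_force: [-0.8, 0.2, -1.2]
finger_gap: 0.0425
finger_force: 63.7
```

>>> step_arm(
  steps=[
    [0.15,-0.07,-0.02,0.03,0,0,-1],
    [0.3,-0.15,-0.04,0.06,0.002,-0.01,-1],
    [0.45,-0.25,-0.06,0.1,0.004,-0.02,-1],
    [0.6,-0.33,-0.07,0.1,0.004,-0.024,-1],
    [0.75,-0.4,-0.077,0.1,0.004,-0.024,-1],
    [0.8235,-0.426,-0.077,0.1004,0.004,-0.024,-1],
    [0.8235,-0.426,-0.077,0.1004,0.004,-0.024,-1],
    [0.8235,-0.426,-0.077,0.1004,0.004,-0.024,-1],
    [0.8235,-0.426,-0.077,0.1004,0.004,-0.024,-1],
  ],
)

```text
t: 20.75
tcp_pos: [0.5209, 0.0589, 0.2186]
orientation: [-3.138, 0.0, 1.529]
contact_force: [-0.1, -0.5, -1.6]
finger_gap: 0.0429
finger_force: 63.7
```

```bash
python3 - <<'E'
from h import *
st(); cr=np.array([.438,.2396,-.042]); T=[np.pi,0,cr[2]+np.pi/2]
t=cr*[1,1,0]+R.from_euler('z',cr[2]).apply([0,.037,.15]); plan(t,T)
E
```

```text
20.8 [0.5209 0.0589 0.2186] [-3.138  0.     1.529] q [ 0.07 -0.01  1.94  0.    1.22  0.11] F [-0.1 -0.5 -1.6] g 0.0429 63.71451985090971
[0.8564, -0.3607, 0.2751] [-0.001, 0.0001, 0.0001] rows 4.8
```

```bash
python3 - <<'E'
from h import *
print(tri(('w1',90*.64,393*.64),('w2',217,252.2)))   # outer bottom edge of right -x cheek top
print(tri(('w1',122*.64,314*.64),('w2',232,202.4)))  # base corner +x -y
cr=np.array([.438,.2396,-.042]); C=lambda p:R.from_euler('z',cr[2]).apply(p)+[cr[0],cr[1],0]
print(C([-.032,-.08,.048]),C([-.027,-.08,.048]))
E
```

```text
[0.40009986 0.16265704 0.04165534]
[0.46875981 0.14041775 0.00145865]
[0.40266921 0.16101415 0.048     ] [0.4076648  0.16080422 0.048     ]
```

>>> step_arm(
  steps=[
    [0.2,-0.08,0.02,-0.001,0,0,-1],
    [0.4,-0.16,0.05,-0.001,0,0,-1],
    [0.6,-0.25,0.1,-0.001,0,0,-1],
    [0.75,-0.32,0.18,-0.001,0,0,-1],
    [0.857,-0.361,0.275,-0.001,0,0,-1],
    [0.857,-0.361,0.275,-0.001,0,0,-1],
    [0.857,-0.361,0.275,-0.001,0,0,-1],
    [0.857,-0.361,0.275,-0.001,0,0,-1],
  ],
)

```text
t: 21.55
tcp_pos: [0.4412, 0.2767, 0.1518]
orientation: [3.138, -0.0, 1.528]
contact_force: [0.5, 0.1, -1.1]
finger_gap: 0.043
finger_force: 63.7
```

```bash
python3 - <<'E'
from h import *
st(); snap('scene','s4'); snap('top','t4'); snap('wrist','w7')
s=env.observe(); T=R.from_euler('xyz',s['orientation']); cr=np.array([.438,.2396,-.042]); C=lambda p:R.from_euler('z',cr[2]).apply(p)+[cr[0],cr[1],0]
i=cv2.imread('pics/s4.png'); x0,y0=220,120; k=6; c=cv2.resize(i[y0:y0+75,x0:x0+110],None,fx=k,fy=k,interpolation=cv2.INTER_CUBIC)
j=cv2.imread('pics/t4.png'); x1,y1=120,170; d=cv2.resize(j[y1:y1+75,x1:x1+130],None,fx=6,fy=6,interpolation=cv2.INTER_CUBIC)
def dot(P,col):
    u=(proj('s4',P)[0]-[x0,y0])*k; cv2.circle(c,tuple(int(a) for a in u),2,col,-1)
    u=(proj('t4',P)[0]-[x1,y1])*6; cv2.circle(d,tuple(int(a) for a in u),2,col,-1)
for y in (-.08,.08):
    for x in (-.027,.027):
        dot(C([x,y,.032]),(0,0,255)); dot(C([x,y,.048]),(0,255,255))
for y in (-.1675,.1675):
    for x in (-.022,.022): dot(T.apply([y-.037,x,-.009])+s['tcp_pos'],(255,0,0))
h=max(c.shape[1],d.shape[1]); p=lambda a:cv2.copyMakeBorder(a,0,0,0,h-a.shape[1],0)
o=np.vstack([p(c),p(d)]); o=cv2.resize(o,(int(o.shape[1]*.66),int(o.shape[0]*.66))); print(o.shape); cv2.imwrite('pics/chk.png',o)
E
```

```text
21.6 [0.4412 0.2767 0.1518] [ 3.138 -0.     1.528] q [ 0.51  0.04  2.02 -0.    1.09  0.56] F [ 0.5  0.1 -1.1] g 0.043 63.708126582205296
(594, 514, 3)
```

View pics/chk.png

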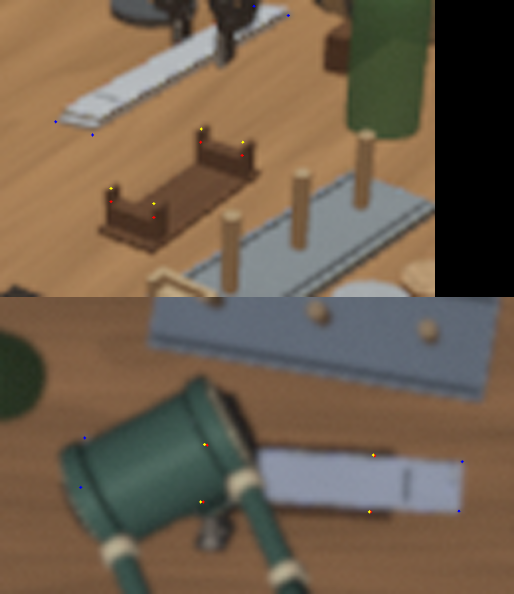

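```bash
python3 - <<'E'
from h import *
cr=np.array([.438,.2396,-.042]); T=[np.pi,0,cr[2]+np.pi/2]
t=cr*[1,1,0]+R.from_euler('z',cr[2]).apply([0,.037,.026]); plan(t,T)
E
```

```text
[-0.0015, -0.0091, 0.5052] [0.0012, -0.0004, -0.0005] rows 2.5
```

>>> step_arm(
  steps=[
    [-0.0015,-0.009,0.15,0.0012,0,0,-1],
    [-0.0015,-0.009,0.3,0.0012,0,0,-1],
    [-0.0015,-0.009,0.39,0.0012,0,0,-1],
    [-0.0015,-0.009,0.43,0.0012,0,0,-1],
    [-0.0015,-0.009,0.46,0.0012,0,0,-1],
    [-0.0015,-0.009,0.485,0.0012,0,0,-1],
    [-0.0015,-0.009,0.495,0.0012,0,0,-1],
    [-0.0015,-0.009,0.505,0.0012,0,0,-1],
    [-0.0015,-0.009,0.505,0.0012,0,0,-1],
    [-0.0015,-0.009,0.505,0.0012,0,0,-1],
  ],
)

```text
t: 22.7
tcp_pos: [0.4388, 0.2778, 0.0263]
orientation: [-3.141, -0.001, 1.53]
contact_force: [-1.6, -3.0, 6.9]
finger_gap: 0.0428
finger_force: 64.3
```

>>> step_arm(
  steps=[
    [0,0,0.004,0,0,0,-1],
    [0,0,0.004,0,0,0,-1],
    [0,0,0.004,0,0,0,0.3],
    [0,0,0.004,0,0,0,0.3],
    [0,0,0.004,0,0,0,0.3],
    [0,0,0.004,0,0,0,0.3],
    [0,0,0.004,0,0,0,0.3],
    [0,0,-0.1,0,0,0,0.3],
    [0,0,-0.2,0,0,0,0.3],
    [0,0,-0.4,0,0,0,0.3],
    [0,0,-0.7,0,0,0,0.3],
    [0,0,-0.9,0,0,0,0.3],
    [0,0,-0.9,0,0,0,0.3],
    [0,0,-0.9,0,0,0,0.3],
  ],
)

```text
t: 24.1
tcp_pos: [0.4411, 0.2788, 0.2558]
orientation: [3.135, -0.006, 1.53]
contact_force: [-0.5, 0.2, -0.1]
finger_gap: 0.0555
finger_force: 0.0
```

```bash
python3 - <<'E'
from h import *
st(); snap('scene','s5')
i=cv2.imread('pics/s5.png'); x0,y0=220,120; k=6; hsv=cv2.cvtColor(i,cv2.COLOR_BGR2HSV)
m=((hsv[...,1]<50)&(hsv[...,2]>120)).astype(np.uint8); m[:y0]=0; m[:,:225]=0;m[y0+75:]=0;m[:,300:]=0
n,l,sx,ce=cv2.connectedComponentsWithStats(m); print(sx[sx[:,4]>80].tolist())
cs=cv2.findContours(m,0,1)[0]; c=max(cs,key=cv2.contourArea); print(cv2.approxPolyDP(cv2.convexHull(c),2,True)[:,0].tolist())
cr=np.array([.438,.2396,-.042]); C=lambda p:R.from_euler('z',cr[2]).apply(p)+[cr[0],cr[1],0]
for q in ((.022,-.16,.044),(-.022,-.16,.044),(.022,-.1675,.032),(-.022,-.1675,.032),(-.022,-.1675,.038),(-.022,.1675,.038),(.022,.1675,.038)): print(q,proj('s5',C(q)).round(1))
E
```

```text
24.1 [0.4411 0.2788 0.2558] [ 3.135 -0.006  1.53 ] q [ 0.52 -0.05  1.9   0.    1.28  0.56] F [-0.5  0.2 -0.1] g 0.0555 0.0
[[0, 0, 512, 384, 195772], [236, 147, 55, 36, 480], [268, 171, 32, 24, 347]]
[[290, 149], [245, 182], [236, 179], [280, 148]]
(0.022, -0.16, 0.044) [[245.3 180.7]]
(-0.022, -0.16, 0.044) [[236.4 177.2]]
(0.022, -0.1675, 0.032) [[244.2 184.2]]
(-0.022, -0.1675, 0.032) [[235.3 180.6]]
(-0.022, -0.1675, 0.038) [[235.2 179.3]]
(-0.022, 0.1675, 0.038) [[282.9 147.5]]
(0.022, 0.1675, 0.038) [[291.3 150.1]]
```

```bash
cat > kin.py <<'E'
from h import *
from scipy.optimize import least_squares
D=[([-1.1719,.2646,1.6051,0,1.2737,-.0369],[.2847,-.6114,.2302]),([-.31,.04,1.77,0,1.33,1.26],[.5493,-.1525,.2802]),([.13,.02,1.79,0,1.33,1.71],[.5504,.098,.2801]),
([-.3,-.06,2.22,0,.98,-.04],[.4292,-.1062,.1]),([-.76,-.02,2.12,0,1.04,.92],[.3609,-.3114,.1273]),([-.67,.16,2.01,0,.97,1.02],[.4446,-.3218,.0903]),([-.85,.07,2.31,.68,.5,.28],[.4558,-.3236,.0443]),
([-.34,-.01,2.06,.1,.79,-.28],[.5836,-.1547,.1723]),([.51,.04,2.02,0,1.09,.56],[.4412,.2767,.1518]),([.52,-.05,1.9,0,1.28,.56],[.4411,.2788,.2558])]
Rz=lambda a:R.from_euler('z',a);Ry=lambda a:R.from_euler('y',a)
def fk(q,p):
    a,h,L1,L2,Lt,b=p; e=np.array
    A=Rz(q[0]);x=A.apply([a,0,h]);B=A*Ry(q[1]);x=x+B.apply([b,0,L1]);Cc=B*Ry(q[2]);w=x+Cc.apply([0,0,L2]);E=Cc*Rz(q[3])*Ry(q[4]);return w+E.apply([0,0,Lt]),w,x,E
f=least_squares(lambda p:np.concatenate([fk(q,p)[0]-t for q,t in D]),[0,.4,.4,.4,.25,0],loss='soft_l1',f_scale=.01); P=f.x
# tool x convention: yaw=q1+pi/2-q6 -> tool = E*Rz(q6+c)
def tool(q): x,w,el,E=fk(q,P); return x,E*Rz(q[5]+C6),w,el
C6=np.pi/2
def chk():
    q=D[0][0]; return tool(q)[1].as_euler('xyz')
lo=np.array([-2.63,-.94,.31,-1.31,0,-2.55]);hi=np.array([2.63,2.18,2.57,4.45,2.66,2.55])
def ik(p,Rt,q0):
    def r(q):
        x,T,_,_=tool(q); return np.r_[(x-p)*10,(T.inv()*Rt).as_rotvec()]
    best=None
    for g in [q0]+[np.random.default_rng(i).uniform(np.maximum(lo,-1.5),np.minimum(hi,2.5)) for i in range(12)]:
        s=least_squares(r,np.clip(g,lo+.01,hi-.01),bounds=(lo,hi))
        if s.cost<1e-6 and (best is None or np.abs(s.x-q0).sum()<np.abs(best-q0).sum()): best=s.x
    return best
if __name__=='__main__':
    print(P.round(4),f.cost,[ (np.linalg.norm(fk(q,P)[0]-t)*1e3).round(1) for q,t in D],chk())
E
python3 kin.py
```

```text
[-0.0021  0.304   0.5019  0.5676  0.3907 -0.0033] 0.0017089574661867976 [np.float64(25.7), np.float64(22.5), np.float64(25.9), np.float64(25.8), np.float64(23.0), np.float64(24.3), np.float64(14.2), np.float64(22.6), np.float64(27.4), np.float64(22.9)] [-3.13978654e+00 -6.66759128e-05  4.35796267e-01]
```

```bash
sed -i "s/a,h,L1,L2,Lt,b=p/a,h,L1,L2,Lt,b,c=p/; s/\[b,0,L1\]/[b,c,L1]/; s/\[0,.4,.4,.4,.25,0\]/[0,.4,.4,.4,.25,0,0]/" kin.py; cat > cups.py <<'E'
from kin import *
np.set_printoptions(suppress=True)
c=np.array([.598,-.1937,-.116]); Rc=R.from_euler('z',c[2]); C=lambda p:Rc.apply(p)+[c[0],c[1],0]
rk=np.array([.5944,.2119,-.1421]); Rk=R.from_euler('z',rk[2]); K=lambda p:Rk.apply(p)+[rk[0],rk[1],0]
GX=-.028   # grasp point along the cup (0 = middle, - = closed end)
def grasp(yc,th,back=0,dz=0):
    T=Rc*R.from_euler('xyz',[np.pi,-th,0]); g=C([GX,yc,.065+dz]); return g+T.apply([0,0,.019-back]),T
def place(yp,th,h=0,gx=GX):
    # cup axis down: grasp orientation turned +90 deg about y
    T=Rk*R.from_euler('xyz',[np.pi,np.pi/2-th,0]); g=K([0,yp,.065-gx+h]); return g+T.apply([0,0,.019]),T
E
python3 - <<'E'
from cups import *
print(P.round(4),[ (np.linalg.norm(fk(q,P)[0]-t)*1e3).round(1) for q,t in D])
q0=env.observe()['joint_pos']
for th in (50,60,70):
    t=np.radians(th)
    for n,(p,T) in {'gL':grasp(.075,t),'gM':grasp(0,t),'gR':grasp(-.075,t),'gRb':grasp(-.075,t,.08),'p1':place(-.105,t),'p1h':place(-.105,t,.12),'p3':place(.105,t),'p3h':place(.105,t,.12)}.items():
        q=ik(p,T,q0)
        if q is None: print(th,n,'none'); continue
        x,_,w,el=tool(q); print(th,n,q.round(2),'tcp',p.round(3),'wrist',w.round(3),'elb',el.round(2))
E
```

```text
[ 0.0099  0.2488  0.5124  0.5594  0.349  -0.0046  0.0242] [np.float64(1.1), np.float64(2.0), np.float64(2.1), np.float64(1.7), np.float64(3.6), np.float64(1.4), np.float64(0.8), np.float64(1.5), np.float64(4.7), np.float64(2.0)]
50 gL [-0.33  0.1   2.51  2.67  0.37 -1.27] tcp [ 0.593 -0.118  0.053] wrist [ 0.328 -0.087  0.277] elb [0.06 0.01 0.76]
50 gM [-0.54  0.13  2.48  2.29  0.43 -1.04] tcp [ 0.585 -0.192  0.053] wrist [ 0.319 -0.161  0.277] elb [ 0.07 -0.02  0.76]
50 gR [-0.71  0.18  2.41  2.01  0.5  -0.91] tcp [ 0.576 -0.267  0.053] wrist [ 0.31  -0.236  0.277] elb [ 0.09 -0.04  0.75]
50 gRb [-0.81 -0.05  2.5   1.66  0.52 -0.6 ] tcp [ 0.515 -0.26   0.104] wrist [ 0.25  -0.229  0.329] elb [0.01 0.03 0.76]
50 p1 [0.07 0.67 1.48 0.14 1.68 1.75] tcp [0.567 0.11  0.078] wrist [0.789 0.078 0.346] elb [0.32 0.05 0.65]
50 p1h [0.07 0.56 1.41 0.14 1.85 1.77] tcp [0.567 0.11  0.198] wrist [0.789 0.078 0.466] elb [0.28 0.04 0.69]
50 p3 [0.31 0.8  1.26 0.29 1.72 1.97] tcp [0.597 0.318 0.078] wrist [0.819 0.286 0.346] elb [0.35 0.14 0.61]
50 p3h [0.31 0.7  1.19 0.3  1.88 2.02] tcp [0.597 0.
[... 775 characters left out ...]
ne
70 gM [-0.61  0.38  2.57  2.6   1.05 -1.46] tcp [ 0.588 -0.193  0.059] wrist [ 0.262 -0.155  0.178] elb [ 0.17 -0.09  0.73]
70 gR [-0.81  0.41  2.5   2.38  1.04 -1.4 ] tcp [ 0.579 -0.267  0.059] wrist [ 0.254 -0.229  0.178] elb [ 0.16 -0.13  0.72]
70 gRb none
70 p1 [0.1  0.45 1.7  0.08 1.33 1.78] tcp [0.573 0.109 0.075] wrist [0.691 0.092 0.403] elb [0.23 0.05 0.71]
70 p1h [0.1  0.34 1.61 0.08 1.53 1.79] tcp [0.573 0.109 0.195] wrist [0.691 0.092 0.523] elb [0.18 0.04 0.73]
70 p3 [0.36 0.59 1.49 0.17 1.37 2.02] tcp [0.603 0.317 0.075] wrist [0.721 0.3   0.403] elb [0.26 0.13 0.68]
70 p3h [0.36 0.5  1.4  0.17 1.55 2.05] tcp [0.603 0.317 0.195] wrist [0.721 0.3   0.523] elb [0.23 0.11 0.7 ]
```

```bash
cat >> cups.py <<'E'
def place2(yp,th,psi,h=0,gx=GX):
    # cup axis down, tool azimuth psi (direction of tool z seen from above, world)
    T=R.from_euler('z',psi)*R.from_euler('xyz',[np.pi,-(np.pi/2-th),0])  # tool z: forward psi, th below horizontal; tool x up
    g=K([0,yp,.065-gx+h]); return g+T.apply([0,0,.019]),T
E
python3 - <<'E'
from cups import *
# check tool/cup relation: at grasp, cup axis in tool frame
t=np.radians(30); a=grasp(0,t)[1].inv().apply(Rc.apply([1,0,0])); b=place2(0,t,0.)[1].inv().apply([0,0,-1]); print(a.round(3),b.round(3))
q0=np.array([0,0,2.,0,1,1])
for th in (25,32,40):
    t=np.radians(th)
    for n,(p,T) in {'gL':grasp(.075,t),'gR':grasp(-.075,t),'gRb':grasp(-.075,t,.1)}.items():
        q=ik(p,T,q0); print(th,n,None if q is None else q.round(2))
    for ps in (-90,-45,0,45,90,135,180):
        r=[]
        for y in (-.105,.105):
            for h in (0,.12):
                q=ik(*place2(y,t,np.radians(ps),h),q0); r.append(None if q is None else q.round(2).tolist())
        print(th,ps,r)
E
```

```text
[ 0.866 -0.     0.5  ] [-0.866 -0.     0.5  ]
25 gL [-0.28  0.1   2.26  0.19  0.36  1.24]
25 gR [-0.58  0.17  2.18  0.46  0.44  0.73]
25 gRb [-0.62 -0.04  2.19  0.35  0.64  0.82]
25 -90 [[0.58, 0.69, 1.72, -0.86, 1.59, -2.17], [0.58, 0.53, 1.7, -0.87, 1.71, -2.3], [0.76, 0.92, 1.29, -0.74, 1.83, -2.22], [0.76, 0.79, 1.27, -0.78, 1.94, -2.33]]
25 -45 [None, None, [0.89, 0.63, 1.83, -1.21, 1.3, -2.28], [0.89, 0.45, 1.81, -1.17, 1.37, -2.46]]
25 0 [None, [0.29, -0.19, 2.56, 3.81, 0.42, -2.07], [0.74, 0.36, 2.31, 4.13, 0.82, -2.01], [0.74, 0.1, 2.28, 4.4, 0.7, -2.38]]
25 45 [[-0.34, 0.29, 2.43, 1.79, 0.99, -1.11], [-0.34, -0.01, 2.4, 1.57, 0.96, -0.72], [0.2, 0.32, 2.37, 2.35, 0.78, -1.22], [0.2, 0.04, 2.34, 2.05, 0.6, -0.84]]
25 90 [[-0.36, 0.56, 1.95, 1.03, 1.42, -0.98], [-0.36, 0.38, 1.93, 1.02, 1.52, -0.8], [-0.01, 0.56, 1.95, 1.29, 1.23, -0.9], [-0.01, 0.38, 1.93, 1.23, 1.29, -0.69]]
25 135 [[-0.16, 0.81, 1.48, 0.58, 1.84, -1.1], [-0.16, 0.67, 1.47, 0.61, 1.98, -1.0], [0.1, 0.86, 1.4, 0.79, 1.75, -0.92], [0.1, 0.72, 1.38, 0.82, 1.86, -0.8]]
25 180 [[0.09, 0.95, 1.22, 0.1, 2.1, -1.48
[... 1738 characters left out ...]
.03, 2.5, 3.82, 0.3, -2.07], None, None, None]
40 45 [[-0.23, 0.14, 2.37, 1.49, 0.71, -0.7], [-0.23, -0.09, 2.3, 1.17, 0.79, -0.27], [0.25, 0.21, 2.28, 1.91, 0.42, -0.73], [0.25, -0.0, 2.22, 1.28, 0.42, -0.04]]
40 90 [[-0.29, 0.43, 1.97, 0.89, 1.24, -0.81], [-0.29, 0.26, 1.92, 0.85, 1.38, -0.64], [0.06, 0.45, 1.94, 1.08, 1.05, -0.66], [0.06, 0.29, 1.88, 0.99, 1.16, -0.45]]
40 135 [[-0.12, 0.67, 1.58, 0.49, 1.64, -1.07], [-0.12, 0.54, 1.53, 0.5, 1.8, -0.98], [0.14, 0.73, 1.47, 0.66, 1.56, -0.87], [0.14, 0.61, 1.42, 0.67, 1.7, -0.76]]
40 180 [[0.1, 0.79, 1.36, 0.08, 1.86, -1.48], [0.1, 0.68, 1.31, 0.09, 2.02, -1.47], [0.32, 0.93, 1.11, 0.26, 1.94, -1.26], [0.32, 0.83, 1.05, 0.28, 2.09, -1.21]]
```

```bash
cat > cups.py <<'E'
from kin import *
from scipy.spatial.transform import Slerp
np.set_printoptions(suppress=True)
c=np.array([.598,-.1937,-.116]); Rc=R.from_euler('z',c[2]); C=lambda p:Rc.apply(p)+[c[0],c[1],0]
rk=np.array([.5944,.2119,-.1421]); Rk=R.from_euler('z',rk[2]); K=lambda p:Rk.apply(p)+[rk[0],rk[1],0]
GX=-.030; L=.017; TH=np.radians(25)
Ng=Rc*R.from_euler('xyz',[np.pi,-TH,0])*R.from_euler('z',np.pi)      # grasp tool orientation (tool x towards robot)
def grasp(yc,back=0): return C([GX,yc,.065])+Ng.apply([0,0,L-back]),Ng
def place(yp,psi,h=0):
    T=R.from_euler('z',psi)*R.from_euler('xyz',[np.pi,-(np.pi/2-TH),0]); return K([0,yp,.065-GX+h])+T.apply([0,0,L]),T
def loc(p,T,q):
    def r(q): x,t,_,_=tool(q); return np.r_[(x-p)*10,(t.inv()*T).as_rotvec()]
    s=least_squares(r,np.clip(q,lo+.001,hi-.001),bounds=(lo,hi)); return s.x,s.cost
def path(A,B,q,n=8):
    sl=Slerp([0,1],R.concatenate([A[1],B[1]]))
    for u in np.linspace(0,1,n):
        q,cst=loc(A[0]*(1-u)+B[0]*u,sl(u),q); print(u.round(2),q.round(2),'%.1e'%cst,tool(q)[2].round(2))
    return q
E
python3 - <<'E'
from cups import *
print(Ng.inv().apply(Rc.apply([1,0,0])).round(3),place(0,1.)[1].inv().apply([0,0,-1]).round(3))
for yc,yp in ((-.075,.105),(0,0),(.075,-.105)):
  for ps in (135,160):
    A=grasp(yc); q=ik(*A,np.array([-.5,.1,2.2,.4,.4,-2.3])); print('cup',yc,yp,ps,q)
    if q is None: continue
    up=(A[0]+[0,0,.2],A[1]); q=path(A,up,q,3); B=place(yp,np.radians(ps),.1); 
    q=path(up,B,q); q=path(B,place(yp,np.radians(ps),0),q,2)
E
```

```text
[-0.906 -0.     0.423] [-0.906  0.     0.423]
cup -0.075 0.105 135 [-0.58359926  0.1582589   2.18313269  0.45690764  0.44647108 -2.41734907]
0.0 [-0.58  0.16  2.18  0.46  0.45 -2.42] 8.8e-19 [ 0.42 -0.25  0.37]
0.5 [-0.58  0.01  2.11  0.32  0.65 -2.26] 2.6e-25 [ 0.42 -0.25  0.47]
1.0 [-0.58 -0.08  2.01  0.26  0.84 -2.17] 1.7e-28 [ 0.42 -0.25  0.57]
0.0 [-0.58 -0.08  2.01  0.26  0.84 -2.17] 1.7e-28 [ 0.42 -0.25  0.57]
0.14 [-0.41 -0.02  1.91  0.13  1.05 -1.83] 1.3e-22 [ 0.49 -0.19  0.58]
0.29 [-0.27  0.09  1.81  0.12  1.25 -1.59] 3.8e-26 [ 0.57 -0.13  0.58]
0.43 [-0.17  0.22  1.7   0.18  1.43 -1.41] 4.0e-29 [ 0.64 -0.09  0.56]
0.57 [-0.09  0.35  1.6   0.3   1.58 -1.25] 7.3e-30 [ 0.7  -0.04  0.52]
0.71 [-0.02  0.49  1.51  0.44  1.7  -1.1 ] 6.7e-31 [0.75 0.01 0.47]
0.86 [ 0.04  0.62  1.44  0.61  1.78 -0.96] 1.6e-29 [0.8  0.05 0.41]
1.0 [ 0.1   0.74  1.38  0.81  1.84 -0.82] 7.3e-30 [0.82 0.1  0.34]
0.0 [ 0.1   0.74  1.38  0.81  1.84 -0.82] 7.3e-30 [0.82 0.1  0.34]
1.0 [ 0.1   0.86  1.4   0.79  1.75 -0.92] 1.0e-29 [0.82 0.1  0.24]
cup -0.075 0.105 160 [-0.58359926  0.1582589   2.18313269 
[... 4236 characters left out ...]
57]
0.0 [-0.28 -0.17  2.08  0.09  0.8  -1.78] 2.4e-27 [ 0.44 -0.1   0.57]
0.14 [-0.21 -0.04  1.94  0.04  1.03 -1.65] 2.8e-28 [ 0.51 -0.08  0.58]
0.29 [-0.15  0.09  1.8   0.04  1.26 -1.56] 3.7e-30 [ 0.58 -0.07  0.58]
0.43 [-0.12  0.24  1.67  0.07  1.46 -1.49] 2.0e-31 [ 0.65 -0.05  0.56]
0.57 [-0.09  0.38  1.55  0.12  1.66 -1.43] 8.5e-19 [ 0.72 -0.04  0.53]
0.71 [-0.06  0.53  1.44  0.18  1.84 -1.37] 4.7e-19 [ 0.78 -0.03  0.48]
0.86 [-0.04  0.67  1.35  0.26  2.   -1.31] 6.1e-20 [ 0.83 -0.01  0.41]
1.0 [-0.02  0.8   1.28  0.35  2.14 -1.23] 1.9e-21 [0.86 0.01 0.34]
0.0 [-0.02  0.8   1.28  0.35  2.14 -1.23] 1.9e-21 [0.86 0.01 0.34]
1.0 [-0.02  0.91  1.3   0.33  2.03 -1.28] 3.4e-30 [0.86 0.01 0.24]
```

```bash
python3 - <<'E'
from cups import *
s=env.observe(); R0=R.from_euler('xyz',s['orientation']); A=grasp(-.075,.10); print(A[0],np.degrees((R0.inv()*A[1]).magnitude()))
M=((s['tcp_pos']+A[0])/2*[1,1,0]+[0,0,.28]); H=Slerp([0,1],R.concatenate([R0,A[1]]))(.5)
q=path((s['tcp_pos'],R0),(M,H),s['joint_pos'],3); path((M,H),A,q,5)
plan(M,H); plan(*A,base=(M,H.as_euler('xyz')))
E
```

```text
[ 0.52467953 -0.26066392  0.14022355] 88.61408940457443
0.0 [ 0.52 -0.05  1.9   0.    1.28  0.56] 9.4e-31 [0.44 0.28 0.6 ]
0.5 [ 0.32 -0.17  2.   -0.1   1.25  0.02] 1.5e-21 [0.43 0.17 0.61]
1.0 [ 0.05 -0.27  2.06 -0.13  1.15 -0.6 ] 8.1e-30 [0.41 0.05 0.62]
0.0 [ 0.05 -0.27  2.06 -0.13  1.15 -0.6 ] 8.1e-30 [0.41 0.05 0.62]
0.25 [-0.11 -0.28  2.14 -0.09  1.   -0.96] 8.1e-20 [ 0.4  -0.02  0.58]
0.5 [-0.29 -0.24  2.19 -0.01  0.85 -1.36] 1.1e-30 [ 0.39 -0.09  0.54]
0.75 [-0.46 -0.17  2.21  0.15  0.72 -1.82] 6.1e-29 [ 0.38 -0.17  0.5 ]
1.0 [-0.63 -0.05  2.2   0.35  0.64 -2.33] 1.7e-30 [ 0.38 -0.24  0.46]
[-1.0, 0.2007, -0.1053] [-0.0478, -0.0524, -0.219] rows 5.1 CLIPPED 1.07
[-0.7987, -0.6174, 0.6951] [-0.0511, -0.056, -0.2342] rows 6.1
```

>>> step_arm(
  steps=[
    [-1,0.2,-0.105,-0.048,-0.052,-0.219,0.37],
    [-1,0.2,-0.105,-0.048,-0.052,-0.219,0.37],
    [-1,0.2,-0.105,-0.048,-0.052,-0.219,0.37],
    [-1,0.2,-0.105,-0.048,-0.052,-0.219,0.37],
    [-1,0.2,-0.105,-0.048,-0.052,-0.219,0.37],
    [-1,0.2,-0.105,-0.048,-0.052,-0.219,0.37],
    [-1,0.2,-0.105,-0.048,-0.052,-0.219,0.37],
    [-1,0.2,-0.105,-0.048,-0.052,-0.219,0.37],
  ],
)

```text
t: 24.95
tcp_pos: [0.4773, 0.0259, 0.2744]
orientation: [3.058, 0.197, 2.211]
contact_force: [0.4, 0.3, -0.8]
finger_gap: 0.0586
finger_force: 0.0
```

```bash
python3 - <<'E'
from cups import *
st(); plan(*grasp(-.075,.10))
E
```

```text
24.9 [0.4773 0.0259 0.2744] [3.058 0.197 2.211] q [ 0.09 -0.26  2.07 -0.13  1.17 -0.51] F [ 0.4  0.3 -0.8] g 0.0586 0.0
[-0.9077, -0.5912, 0.6812] [-0.0559, -0.0616, -0.2494] rows 6.4
```

>>> step_arm(
  steps=[
    [-0.908,-0.591,0.681,-0.056,-0.0616,-0.2494,0.37],
    [-0.908,-0.591,0.681,-0.056,-0.0616,-0.2494,0.37],
    [-0.908,-0.591,0.681,-0.056,-0.0616,-0.2494,0.37],
    [-0.908,-0.591,0.681,-0.056,-0.0616,-0.2494,0.37],
    [-0.908,-0.591,0.681,-0.056,-0.0616,-0.2494,0.37],
    [-0.908,-0.591,0.681,-0.056,-0.0616,-0.2494,0.37],
    [-0.908,-0.591,0.681,-0.056,-0.0616,-0.2494,0.37],
    [-0.908,-0.591,0.681,-0.056,-0.0616,-0.2494,0.37],
    [-0.908,-0.591,0.681,-0.056,-0.0616,-0.2494,0.37],
    [-0.908,-0.591,0.681,-0.056,-0.0616,-0.2494,0.37],
    [-0.908,-0.591,0.681,-0.056,-0.0616,-0.2494,0.37],
  ],
)

```text
t: 26.05
tcp_pos: [0.5263, -0.2597, 0.141]
orientation: [3.139, 0.437, 3.027]
contact_force: [-0.4, -0.6, -0.1]
finger_gap: 0.0581
finger_force: 0.0
```

```bash
python3 - <<'E'
from cups import *
st(); plan(*grasp(-.075)); snap('wrist','w8')
# verify the cup silhouette: project cup generator lines and sample image
i=cv2.imread('pics/w8.png'); h=cv2.cvtColor(i,cv2.COLOR_BGR2HSV)
for yc in (-.075,0,.075):
    for x in (-.045,-.03,.03): print(yc,x,proj('w8',[C([x,yc-.0225,.068]),C([x,yc,.088]),C([x,yc+.0225,.068])]).round(0).tolist())
k=proj('w8',C([-.04,-.075,.088]))[0]; r=int(k[1])
if 0<=r<384: print(r,h[r,::8,1].tolist(),h[r,::8,2].tolist())
E
```

```text
26.1 [ 0.5263 -0.2597  0.141 ] [3.139 0.437 3.027] q [-0.63 -0.05  2.19  0.35  0.64 -2.33] F [-0.4 -0.6 -0.1] g 0.0581 0.0
[0.007, -0.0056, 0.4] [0.0009, 0.0002, 0.0003] rows 2.0 
-0.075 -0.045 [[230.0, 184.0], [258.0, 201.0], [285.0, 184.0]]
-0.075 -0.03 [[231.0, 197.0], [258.0, 214.0], [284.0, 197.0]]
-0.075 0.03 [[235.0, 239.0], [258.0, 256.0], [280.0, 239.0]]
0 -0.045 [[322.0, 184.0], [356.0, 201.0], [377.0, 184.0]]
0 -0.03 [[319.0, 197.0], [351.0, 214.0], [372.0, 197.0]]
0 0.03 [[310.0, 239.0], [336.0, 256.0], [355.0, 238.0]]
0.075 -0.045 [[413.0, 184.0], [453.0, 201.0], [468.0, 184.0]]
0.075 -0.03 [[407.0, 197.0], [444.0, 214.0], [459.0, 197.0]]
0.075 0.03 [[384.0, 238.0], [415.0, 256.0], [429.0, 238.0]]
205 [58, 45, 57, 59, 57, 104, 153, 155, 157, 156, 149, 150, 148, 146, 153, 148, 148, 150, 153, 155, 36, 30, 23, 163, 164, 163, 169, 163, 162, 145, 22, 6, 7, 7, 7, 24, 162, 161, 164, 160, 57, 40, 15, 6, 7, 9, 7, 166, 164, 92, 59, 55, 50, 26, 11, 7, 7, 8, 116, 163, 159, 153, 151, 161] [180, 233, 207, 133, 108, 236, 236, 235, 233, 235, 240, 243, 245, 245, 245, 245, 244, 238, 201, 183, 106, 111, 76, 141, 140, 138, 136, 141, 142, 141, 236, 246, 247, 246, 246, 238, 140, 147, 146, 148, 161, 233, 242, 246, 247, 246, 245, 152, 145, 247, 117, 172, 220, 233, 244, 245, 245, 246, 152, 139, 127, 133, 135, 141]
```

>>> step_arm(
  steps=[
    [0.007,-0.005,0.12,0.0009,0,0,0.37],
    [0.007,-0.005,0.24,0.0009,0,0,0.37],
    [0.007,-0.005,0.34,0.0009,0,0,0.37],
    [0.007,-0.005,0.4,0.0009,0,0,0.37],
    [0.007,-0.005,0.4,0.0009,0,0,0.37],
    [0.007,-0.005,0.4,0.0009,0,0,0.37],
  ],
)

```text
t: 26.7
tcp_pos: [0.5673, -0.2658, 0.0516]
orientation: [-3.139, 0.439, 3.029]
contact_force: [-0.4, 0.3, 0.4]
finger_gap: 0.0585
finger_force: 0.0
```

>>> step_arm(
  steps=[
    [0,0,0,0,0,0,0.15],
    [0,0,0,0,0,0,-1],
    [0,0,0,0,0,0,-1],
    [0,0,0,0,0,0,-1],
    [0,0,0,0,0,0,-1],
    [0,0,0,0,0,0,-1],
    [0,0,0,0,0,0,-1],
  ],
)

```text
t: 27.4
tcp_pos: [0.567, -0.2647, 0.0529]
orientation: [3.141, 0.44, 3.028]
contact_force: [-1.4, 10.2, 7.2]
finger_gap: 0.0448
finger_force: 59.8
```

```bash
python3 - <<'E'
from cups import *
st(); s=env.observe(); np.save('g.npy',np.r_[s['tcp_pos'],s['orientation']])
up=s['tcp_pos']+[0,0,.20]; plan(up,s['orientation'])
for y in (.105,): B=place(y,np.radians(135),.10); print(B[0]); plan(*B,base=(up,s['orientation']))
E
```

```text
27.4 [ 0.567  -0.2647  0.0529] [3.141 0.44  3.028] q [-0.58  0.15  2.18  0.45  0.46 -2.42] F [-1.4 10.2  7.2] g 0.0448 59.83312323689461
[-0.3404, 0.0005, -0.7239] [0.0, 0.0, 0.0] rows 4.0 
[0.59837578 0.32673624 0.18781549]
[0.1022, 1.0, 0.0743] [-0.034, 0.2031, 0.0942] rows 5.0 CLIPPED 2.36
```

>>> step_arm(
  steps=[
    [-0.03,0,-0.06,0,0,0,-1],
    [-0.08,0,-0.17,0,0,0,-1],
    [-0.16,0,-0.34,0,0,0,-1],
    [-0.24,0,-0.51,0,0,0,-1],
    [-0.34,0,-0.724,0,0,0,-1],
    [-0.34,0,-0.724,0,0,0,-1],
    [-0.34,0,-0.724,0,0,0,-1],
  ],
)

```text
t: 28.1
tcp_pos: [0.5682, -0.2677, 0.2564]
orientation: [-3.134, 0.447, 3.029]
contact_force: [-0.5, -0.5, -2.3]
finger_gap: 0.0446
finger_force: 61.4
```

```bash
python3 - <<'E'
from cups import *
st(); plan(*place(.105,np.radians(135),.14))
E
```

```text
28.1 [ 0.5682 -0.2677  0.2564] [-3.134  0.447  3.029] q [-0.59 -0.09  2.    0.26  0.84 -2.18] F [-0.5 -0.5 -2.3] g 0.0446 61.4482107013464
[0.0766, 1.0, 0.009] [-0.0344, 0.2034, 0.0933] rows 5.0 CLIPPED 2.38
```

>>> step_arm(
  steps=[
    [0.077,1,0.009,-0.0344,0.2034,0.0933,-1],
    [0.077,1,0.009,-0.0344,0.2034,0.0933,-1],
    [0.077,1,0.009,-0.0344,0.2034,0.0933,-1],
    [0.077,1,0.009,-0.0344,0.2034,0.0933,-1],
    [0.077,1,0.009,-0.0344,0.2034,0.0933,-1],
    [0.077,1,0.009,-0.0344,0.2034,0.0933,-1],
    [0.077,1,0.009,-0.0344,0.2034,0.0933,-1],
    [0.077,1,0.009,-0.0344,0.2034,0.0933,-1],
  ],
)

```text
t: 28.9
tcp_pos: [0.5781, -0.0171, 0.2386]
orientation: [3.005, -0.223, 2.781]
contact_force: [-0.1, 0.9, -0.3]
finger_gap: 0.0447
finger_force: 61.7
```

```bash
python3 - <<'E'
from cups import *
st(); plan(*place(.105,np.radians(135),.14))
E
```

```text
28.9 [ 0.5781 -0.0171  0.2386] [ 3.005 -0.223  2.781] q [-0.18  0.2   1.69  0.18  1.45 -1.41] F [-0.1  0.9 -0.3] g 0.0447 61.65356308221817
[0.3034, 1.0, 0.2416] [-0.0371, 0.2155, 0.0995] rows 5.4 CLIPPED 1.29
```

>>> step_arm(
  steps=[
    [0.303,1,0.242,-0.037,0.2155,0.0995,-1],
    [0.303,1,0.242,-0.037,0.2155,0.0995,-1],
    [0.303,1,0.242,-0.037,0.2155,0.0995,-1],
    [0.303,1,0.242,-0.037,0.2155,0.0995,-1],
    [0.303,1,0.242,-0.037,0.2155,0.0995,-1],
    [0.303,1,0.242,-0.037,0.2155,0.0995,-1],
    [0.303,1,0.242,-0.037,0.2155,0.0995,-1],
    [0.303,1,0.242,-0.037,0.2155,0.0995,-1],
  ],
)

```text
t: 29.7
tcp_pos: [0.5953, 0.2497, 0.2327]
orientation: [3.037, -0.932, 2.514]
contact_force: [-0.2, -0.3, -1.0]
finger_gap: 0.0444
finger_force: 61.8
```

```bash
python3 - <<'E'
from cups import *
st(); plan(*place(.105,np.radians(135),.14))
E
```

```text
29.7 [0.5953 0.2497 0.2327] [ 3.037 -0.932  2.514] q [ 0.04  0.59  1.41  0.64  1.84 -0.91] F [-0.2 -0.3 -1. ] g 0.0444 61.782217025756836
[0.0861, 0.2399, 0.1748] [-0.0102, 0.0627, 0.0291] rows 1.5
```

>>> step_arm(
  steps=[
    [0.086,0.24,0.175,-0.01,0.0627,0.029,-1],
    [0.086,0.24,0.175,-0.01,0.0627,0.029,-1],
    [0.086,0.24,0.175,-0.01,0.0627,0.029,-1],
    [0.086,0.24,0.175,-0.01,0.0627,0.029,-1],
    [0.086,0.24,0.175,-0.01,0.0627,0.029,-1],
  ],
)

```text
t: 30.2
tcp_pos: [0.5991, 0.3265, 0.2291]
orientation: [3.137, -1.134, 2.36]
contact_force: [-0.3, 0.8, -1.7]
finger_gap: 0.0446
finger_force: 61.8
```

```bash
cat > chk.py <<'E'
from cups import *
import sys
yp=float(sys.argv[1]); h=float(sys.argv[2]); f=sys.argv[3]
st(); plan(*place(yp,np.radians(135),.0)); plan(*place(yp,np.radians(135),h))
snap('scene',f)
s=env.observe(); T=R.from_euler('xyz',s['orientation']); ax=T.apply([-np.cos(TH),0,np.sin(TH)]); ctr=s['tcp_pos']-T.apply([0,0,L])-GX*ax
print('cup centre (expected from grip)',ctr.round(4),'axis',ax.round(3),'peg',K([0,yp,.065]).round(4))
for d in (-.05,.05): print('end',d,proj(f,ctr+d*ax).round(1))
print('pegtip',proj(f,K([0,yp,.1])).round(1))
i=cv2.imread(f'pics/{f}.png'); u=proj(f,ctr)[0].round().astype(int); hs=cv2.cvtColor(i,cv2.COLOR_BGR2HSV)
m=((hs[...,1]<60)&(hs[...,2]>90)).astype(np.uint8); w=np.zeros_like(m); w[max(0,u[1]-45):u[1]+45,max(0,u[0]-30):u[0]+30]=1; m&=w
n,l,sx,ce=cv2.connectedComponentsWithStats(m); print(u,[(sx[k].tolist(),ce[k].round(1).tolist()) for k in range(1,n) if sx[k,4]>60])
E
python3 chk.py .105 .10 s6
```

```text
30.2 [0.5991 0.3265 0.2291] [ 3.137 -1.134  2.36 ] q [ 0.1   0.7   1.36  0.83  1.88 -0.77] F [-0.3  0.8 -1.7] g 0.0446 61.823687106370926
[-0.5108, -0.0024, 0.2416] [0.0003, 0.0002, 0.0005] rows 2.8 
[-0.1484, -0.0017, 0.0723] [0.0003, 0.0002, 0.0005] rows 0.8 
cup centre (expected from grip) [0.6101 0.3158 0.2063] axis [ 0.002  0.001 -1.   ] peg [0.6093 0.3158 0.065 ]
end -0.05 [[315.4 116.1]]
end 0.05 [[313.4 140.7]]
pegtip [[312.1 153.6]]
[314 129] [([309, 126, 11, 14, 141], [313.7, 132.5]), ([298, 163, 32, 11, 203], [312.3, 169.8])]
```

>>> step_arm(
  steps=[
    [-0.1,-0.001,0.047,0.0003,0,0.0005,-1],
    [-0.2,-0.001,0.095,0.0003,0,0.0005,-1],
    [-0.3,-0.002,0.142,0.0003,0,0.0005,-1],
    [-0.38,-0.002,0.18,0.0003,0,0.0005,-1],
    [-0.44,-0.002,0.208,0.0003,0,0.0005,-1],
    [-0.47,-0.002,0.222,0.0003,0,0.0005,-1],
    [-0.49,-0.002,0.232,0.0003,0,0.0005,-1],
    [-0.49,-0.002,0.232,0.0003,0,0.0005,-1],
    [-0.49,-0.002,0.232,0.0003,0,0.0005,-1],
  ],
)

```text
t: 31.15
tcp_pos: [0.5976, 0.3288, 0.0924]
orientation: [-3.138, -1.137, 2.354]
contact_force: [-0.0, -0.3, -1.4]
finger_gap: 0.0449
finger_force: 61.8
```

```bash
python3 chk.py .105 -.003 s7
```

```text
31.1 [0.5976 0.3288 0.0924] [-3.138 -1.137  2.354] q [ 0.1   0.85  1.39  0.79  1.76 -0.9 ] F [-0.  -0.3 -1.4] g 0.0449 61.81987412273884
[-0.02, -0.0035, 0.0005] [-0.0005, -0.0007, -0.0003] rows 0.1 
[-0.0309, -0.0035, 0.0055] [-0.0005, -0.0007, -0.0003] rows 0.2 
cup centre (expected from grip) [0.6086 0.3179 0.0698] axis [-0.002  0.001 -1.   ] peg [0.6093 0.3158 0.065 ]
end -0.05 [[312.6 148.9]]
end 0.05 [[310.7 170.9]]
pegtip [[312.1 153.6]]
[312 160] [([282, 159, 47, 46, 1263], [303.6, 184.8])]
```

>>> step_arm(
  steps=[
    [-0.01,-0.0035,0,0,0,0,-1],
    [-0.02,-0.0035,0.0005,0,0,0,-1],
    [-0.02,-0.0035,0.0005,0,0,0,-1],
    [-0.02,-0.0035,0.0005,0,0,0,-1],
  ],
)

```text
t: 31.6
tcp_pos: [0.5977, 0.3265, 0.0868]
orientation: [-3.134, -1.137, 2.35]
contact_force: [-0.6, -0.3, -1.1]
finger_gap: 0.0447
finger_force: 61.8
```

>>> step_arm(
  steps=[
    [-0.007,0,0.0034,0,0,0,-1],
    [-0.007,0,0.0034,0,0,0,-1],
    [-0.007,0,0.0034,0,0,0,-1],
  ],
)

```text
t: 31.9
tcp_pos: [0.5976, 0.3266, 0.0847]
orientation: [-3.134, -1.138, 2.35]
contact_force: [0.6, -0.7, -1.3]
finger_gap: 0.0449
finger_force: 61.8
```

>>> step_arm(
  steps=[
    [-0.007,0,0.0034,0,0,0,-1],
    [-0.007,0,0.0034,0,0,0,-1],
    [-0.007,0,0.0034,0,0,0,-1],
  ],
)

```text
t: 32.2
tcp_pos: [0.5975, 0.3266, 0.0827]
orientation: [-3.134, -1.138, 2.35]
contact_force: [0.7, 0.8, -0.2]
finger_gap: 0.0448
finger_force: 61.8
```

>>> step_arm(
  steps=[
    [-0.007,0,0.0034,0,0,0,-1],
    [-0.007,0,0.0034,0,0,0,-1],
    [-0.007,0,0.0034,0,0,0,-1],
  ],
)

```text
t: 32.5
tcp_pos: [0.5975, 0.3266, 0.0808]
orientation: [-3.134, -1.138, 2.35]
contact_force: [0.4, -0.7, -0.7]
finger_gap: 0.0448
finger_force: 61.8
```

>>> step_arm(
  steps=[
    [-0.007,0,0.0034,0,0,0,-1],
    [-0.007,0,0.0034,0,0,0,-1],
    [-0.007,0,0.0034,0,0,0,-1],
  ],
)

```text
t: 32.8
tcp_pos: [0.5975, 0.3266, 0.0789]
orientation: [-3.134, -1.138, 2.35]
contact_force: [-0.5, 0.1, -0.9]
finger_gap: 0.0451
finger_force: 61.8
```

```bash
python3 - <<'E'
from cups import *
st(); c2=snap('wrist','w9'); snap('scene','s8'); snap('top','t8')
i=cv2.imread('pics/s8.png')[125:200,260:360]; a=cv2.resize(i,None,fx=5,fy=5,interpolation=cv2.INTER_CUBIC)
j=cv2.imread('pics/w9.png'); j=cv2.resize(j,(500,375))[:, :290]
cv2.imwrite('pics/fin1.png',np.hstack([a,j]))
E
```

```text
32.8 [0.5975 0.3266 0.0789] [-3.134 -1.138  2.35 ] q [ 0.1   0.86  1.39  0.79  1.75 -0.92] F [-0.5  0.1 -0.9] g 0.0451 61.819197088479996
```

View pics/fin1.png

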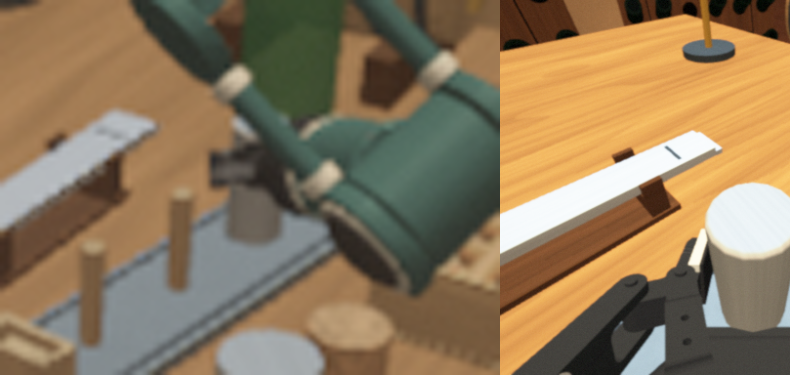

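```bash
python3 - <<'E'
from cups import *
s=env.observe(); T=R.from_euler('xyz',s['orientation']); ax=T.apply([-np.cos(TH),0,np.sin(TH)]); ctr=s['tcp_pos']-T.apply([0,0,L])-GX*ax; print(ctr,ax)
i=cv2.imread('pics/w9.png'); h=cv2.cvtColor(i,cv2.COLOR_BGR2HSV); print('col259 S',h[180:340:4,259,1].tolist(),'V',h[180:340:4,259,2].tolist()); print('row225 S',h[225,190:330:4,1].tolist())
a=np.linspace(0,6.28,60)
for e in (0,.005,.01,.015):
    top=ctr-ax*(.05)+[0,0,e]; ring=top+.023*np.c_[np.cos(a),np.sin(a),0*a]; u=proj('w9',ring); print(e,'top z',top[2].round(4),u.min(0).round(1),u.max(0).round(1))
E
```

```text
[0.60839039 0.31575006 0.05613508] [-0.00424249 -0.00009732 -0.999991  ]
col259 S [156, 162, 5, 9, 9, 10, 10, 10, 10, 10, 9, 9, 9, 9, 10, 9, 11, 10, 10, 8, 36, 56, 64, 59, 63, 61, 57, 59, 58, 61, 59, 60, 53, 59, 65, 58, 64, 59, 60, 60] V [234, 232, 241, 245, 245, 246, 245, 247, 245, 245, 247, 246, 246, 247, 247, 247, 246, 245, 247, 242, 232, 210, 136, 130, 130, 133, 130, 133, 132, 133, 129, 132, 135, 130, 133, 128, 128, 126, 131, 135]
row225 S [155, 155, 154, 153, 149, 75, 6, 9, 9, 10, 9, 10, 10, 10, 10, 10, 9, 9, 9, 11, 10, 8, 9, 9, 9, 9, 10, 10, 8, 56, 154, 154, 154, 157, 161]
0 top z 0.1061 [210.6 204. ] [307.9 284.4]
0.005 top z 0.1111 [209.3 197.5] [309.2 278.3]
0.01 top z 0.1161 [207.8 190.6] [310.5 271.9]
0.015 top z 0.1211 [206.3 183.4] [312.  265.1]
```

```bash
python3 - <<'E'
from cups import *
s=env.observe(); T=R.from_euler('xyz',s['orientation']); ax=T.apply([-np.cos(TH),0,np.sin(TH)]); ctr=s['tcp_pos']-T.apply([0,0,L])-GX*ax
az=T.apply([0,0,1])*[1,1,0]; az/=np.linalg.norm(az); a=np.linspace(0,6.28,80)
def r(x):
    ring=ctr+[0,0,.05]+az*x[0]+[0,0,x[1]]+.0225*np.c_[np.cos(a),np.sin(a),0*a]; u=proj('w9',ring); return np.r_[u.min(0)-[211,187],u.max(0)-[305,260]]
f=least_squares(r,[0,0]); print(f.x,r(f.x)); print('axis at',(ctr+az*f.x[0])[:2],'top z',ctr[2]+.05+f.x[1],'peg',K([0,.105,0]))
E
```

```text
[0.00731943 0.00591275] [ 0.75635366  0.10670748  0.91620148 -0.08872219]
axis at [0.60320251 0.3209134 ] top z 0.11204782364245679 peg [0.60927034 0.31584168 0.        ]
```

```bash
python3 - <<'E'
from cups import *
for y in (-.075,0,.075):
    print(y,'near',[(x,(proj('w1',C([x,y,.065]))[0]/.64).round(0).tolist()) for x in (-.05,-.06)],'near top',(proj('w1',C([-.05,y,.088]))[0]/.64).round(0),'far',[(x,(proj('w1',C([x,y,.088]))[0]/.64).round(0).tolist()) for x in (.05,.04)])
# exact cup length check in w9: column through cup: sides & mouth
i=cv2.imread('pics/w8.png'); h=cv2.cvtColor(i,cv2.COLOR_BGR2HSV)
col=258; print('w8 col258',[(v,int(h[v,col,1]),int(h[v,col,2])) for v in range(120,300,4)])
print([(x,proj('w8',C([x,-.075,.087]))[0].round(0).tolist()) for x in (-.06,-.05,-.04,.04,.05)],[(z,proj('w8',C([-.05,-.075,z]))[0].round(0).tolist()) for z in (.043,.087)])
E
```

```text
-0.075 near [(-0.05, [533.0, 263.0]), (-0.06, [530.0, 274.0])] near top [541. 270.] far [(0.05, [570.0, 138.0]), (0.04, [567.0, 152.0])]
0 near [(-0.05, [445.0, 253.0]), (-0.06, [444.0, 265.0])] near top [448. 260.] far [(0.05, [468.0, 125.0]), (0.04, [466.0, 140.0])]
0.075 near [(-0.05, [356.0, 243.0]), (-0.06, [356.0, 255.0])] near top [353. 250.] far [(0.05, [364.0, 113.0]), (0.04, [363.0, 128.0])]
w8 col258 [(120, 146, 244), (124, 157, 236), (128, 182, 80), (132, 180, 78), (136, 189, 81), (140, 178, 83), (144, 174, 95), (148, 162, 142), (152, 60, 156), (156, 56, 155), (160, 58, 159), (164, 59, 160), (168, 57, 160), (172, 58, 163), (176, 57, 161), (180, 55, 162), (184, 23, 232), (188, 9, 248), (192, 8, 247), (196, 7, 246), (200, 7, 246), (204, 7, 246), (208, 8, 247), (212, 8, 246), (216, 9, 247), (220, 8, 246), (224, 8, 246), (228, 8, 246), (232, 8, 246), (236, 8, 247), (240, 8, 247), (244, 8, 247), (248, 9, 247), (252, 7, 247), (256, 7, 247), (260, 34, 241), (264, 154, 215), (268, 149, 227), (272, 157, 221), (276, 154, 223), (280, 155, 229), (284, 151, 218), (288, 156, 218), (292, 155, 221), (296, 156, 226)]
[(-0.06, [258.0, 186.0]), (-0.05, [258.0, 196.0]), (-0.04, [258.0, 205.0]), (0.04, [258.0, 261.0]), (0.05, [258.0, 266.0])] [(0.043, [258.0, 160.0]), (0.087, [258.0, 196.0])]
```

>>> step_arm(
  steps=[
    [-0.007,0,0.0034,0,0,0,-1],
    [-0.007,0,0.0034,0,0,0,-1],
    [-0.007,0,0.0034,0,0,0,-1],
  ],
)

```text
t: 33.25
tcp_pos: [0.5975, 0.3266, 0.0769]
orientation: [-3.134, -1.138, 2.35]
contact_force: [-0.6, -0.4, -1.2]
finger_gap: 0.0444
finger_force: 61.8
```

>>> step_arm(
  steps=[
    [-0.0035,0,0.0017,0,0,0,-1],
    [-0.0035,0,0.0017,0,0,0,-1],
    [-0.0035,0,0.0017,0,0,0,-1],
  ],
)

```text
t: 33.55
tcp_pos: [0.5975, 0.3267, 0.0765]
orientation: [-3.135, -1.138, 2.351]
contact_force: [0.1, -0.4, 1.2]
finger_gap: 0.0444
finger_force: 61.9
```

>>> step_arm(
  steps=[
    [0,0,0,0,0,0,0.4],
    [0,0,0,0,0,0,0.4],
    [0,0,0,0,0,0,0.4],
    [0,0,0,0,0,0,0.4],
    [0,0,-0.06,0,0,0,0.4],
    [0,0,-0.14,0,0,0,0.4],
    [0,0,-0.24,0,0,0,0.4],
    [0,0,-0.34,0,0,0,0.4],
    [0.2,0,-0.4,0,0,0,0.4],
    [0.4,0,-0.45,0,0,0,0.4],
    [0.55,0,-0.5,0,0,0,0.4],
    [0.55,0,-0.5,0,0,0,0.4],
    [0.55,0,-0.5,0,0,0,0.4],
  ],
)

```text
t: 34.85
tcp_pos: [0.6385, 0.2871, 0.2559]
orientation: [3.14, -1.133, 2.358]
contact_force: [-0.1, 0.1, -0.8]
finger_gap: 0.0598
finger_force: 0.0
```

```bash
sed -i "s/^GX=-.030;/XC=-.011; GX=-.030;/; s/C(\[GX,yc,.065\])/C([XC+GX,yc,.065])/" cups.py
cat > chk2.py <<'E'
from cups import *
import sys
# check standing cups via scene view: expected centre projection vs bright blob
f=sys.argv[1]; snap('scene',f); i=cv2.imread(f'pics/{f}.png'); hs=cv2.cvtColor(i,cv2.COLOR_BGR2HSV)
for n,y in enumerate((-.105,0,.105)):
    p=K([0,y,0]); t=proj(f,p+[0,0,.115])[0]; b=proj(f,p+[0,0,.015])[0]; w=abs(proj(f,p+[.023*.7,.023*.7,.065])[0]-proj(f,p-[.023*.7,.023*.7,-.065])[0])
    r=int((t[1]*.4+b[1]*.6)); row=hs[r,int(t[0])-16:int(t[0])+16]
    print('peg',n+1,'top',t.round(1),'bot',b.round(1),'row',r,'S',row[:,1].tolist(),'col S',hs[int(t[1])-8:int(b[1])+8,int(t[0]),1].tolist())
E
python3 - <<'E'
from cups import *
st(); A=grasp(0,.10); s=env.observe(); up=(A[0]+[0,0,.12],A[1]); path((s['tcp_pos'],R.from_euler('xyz',s['orientation'])),up,s['joint_pos'],6); plan(*up)
E
python3 chk2.py s9
```

```text
34.9 [0.6385 0.2871 0.2559] [ 3.14  -1.133  2.358] q [ 0.05  0.74  1.24  0.81  1.97 -0.74] F [-0.1  0.1 -0.8] g 0.0598 0.0
0.0 [ 0.05  0.74  1.25  0.81  1.97 -0.75] 1.6e-29 [0.86 0.06 0.4 ]
0.2 [-0.01  0.56  1.36  0.54  1.85 -0.97] 2.6e-25 [0.8  0.02 0.49]
0.4 [-0.06  0.36  1.52  0.33  1.67 -1.18] 2.1e-22 [ 0.72 -0.02  0.56]
0.6 [-0.14  0.14  1.71  0.17  1.44 -1.38] 1.0e-21 [ 0.61 -0.06  0.6 ]
0.8 [-0.27 -0.07  1.92  0.1   1.16 -1.63] 7.0e-25 [ 0.49 -0.11  0.6 ]
1.0 [-0.48 -0.25  2.13  0.2   0.87 -2.03] 4.0e-23 [ 0.38 -0.17  0.58]
[-0.2461, -1.0, -0.5521] [0.0485, -0.288, -0.133] rows 6.7 CLIPPED 1.66
peg 1 top [278.2 170.4] bot [277.6 193.7] row 184 S [120, 121, 122, 121, 120, 120, 122, 121, 119, 119, 107, 69, 4, 4, 96, 117, 117, 116, 43, 9, 21, 21, 19, 21, 19, 21, 21, 21, 19, 21, 21, 19] col S [127, 122, 129, 125, 124, 125, 125, 129, 122, 121, 115, 92, 83, 96, 115, 116, 119, 118, 117, 115, 116, 114, 117, 118, 117, 116, 114, 118, 117, 116, 118, 121, 27, 19, 21, 19, 19, 21, 21]
peg 2 top [296.1 159.9] bot [294.8 182.5] row 173 S [104, 119, 120, 120, 121, 121, 122, 121, 120, 121, 110, 69, 4, 7, 115, 118, 117, 95, 10, 21, 21, 19, 21, 21, 21, 16, 4, 22, 40, 49, 51, 47] col S [124, 121, 122, 121, 122, 123, 123, 124, 121, 119, 122, 101, 79, 90, 120, 116, 118, 119, 118, 118, 119, 118, 117, 116, 117, 120, 115, 117, 115, 114, 118, 86, 12, 21, 21, 21, 21, 21, 21]
peg 3 top [312.4 150.2] bot [310.5 172.2] row 163 S [79, 89, 110, 122, 121, 119, 121, 122, 122, 110, 49, 48, 47, 48, 47, 50, 47, 48, 51, 48, 69, 109, 123, 123, 125, 125, 125, 124, 124, 124, 124, 122] col S [90, 94, 88, 90, 94, 17, 17, 10, 9, 14, 5, 44, 50, 49, 47, 47, 49, 50, 47, 45, 50, 47, 45, 50, 50, 48, 46, 49, 50, 47, 48, 50, 6, 23, 19, 19, 19, 22]
```

>>> step_arm(
  steps=[
    [-0.246,-1,-0.552,0.0485,-0.288,-0.133,0.37],
    [-0.246,-1,-0.552,0.0485,-0.288,-0.133,0.37],
    [-0.246,-1,-0.552,0.0485,-0.288,-0.133,0.37],
    [-0.246,-1,-0.552,0.0485,-0.288,-0.133,0.37],
    [-0.246,-1,-0.552,0.0485,-0.288,-0.133,0.37],
    [-0.246,-1,-0.552,0.0485,-0.288,-0.133,0.37],
    [-0.246,-1,-0.552,0.0485,-0.288,-0.133,0.37],
    [-0.246,-1,-0.552,0.0485,-0.288,-0.133,0.37],
    [-0.246,-1,-0.552,0.0485,-0.288,-0.133,0.37],
  ],
)

```text
t: 35.8
tcp_pos: [0.5668, 0.0042, 0.2552]
orientation: [3.008, -0.193, 2.791]
contact_force: [0.6, -0.3, -0.7]
finger_gap: 0.0585
finger_force: 0.0
```

```bash
python3 - <<'E'
from cups import *
st(); A=grasp(0,.10); up=(A[0]+[0,0,.04],A[1]); plan(*up)
E
```

```text
35.8 [0.5668 0.0042 0.2552] [ 3.008 -0.193  2.791] q [-0.14  0.15  1.72  0.17  1.44 -1.38] F [ 0.6 -0.3 -0.7] g 0.0585 0.0
[-0.1493, -0.8012, 0.1707] [0.0318, -0.1941, -0.0887] rows 4.5
```

>>> step_arm(
  steps=[
    [-0.149,-0.801,0.171,0.032,-0.194,-0.0887,0.37],
    [-0.149,-0.801,0.171,0.032,-0.194,-0.0887,0.37],
    [-0.149,-0.801,0.171,0.032,-0.194,-0.0887,0.37],
    [-0.149,-0.801,0.171,0.032,-0.194,-0.0887,0.37],
    [-0.149,-0.801,0.171,0.032,-0.194,-0.0887,0.37],
    [-0.149,-0.801,0.171,0.032,-0.194,-0.0887,0.37],
    [-0.149,-0.801,0.171,0.032,-0.194,-0.0887,0.37],
    [-0.149,-0.801,0.171,0.032,-0.194,-0.0887,0.37],
    [-0.149,-0.801,0.171,0.032,-0.194,-0.0887,0.37],
  ],
)

```text
t: 36.7
tcp_pos: [0.5257, -0.1848, 0.1825]
orientation: [-3.14, 0.44, 3.028]
contact_force: [-0.0, -0.1, 0.8]
finger_gap: 0.0582
finger_force: 0.0
```

```bash
cat > look.py <<'E'
from cups import *
import sys
yc=float(sys.argv[1]); f=sys.argv[2]; st(); plan(*grasp(yc,.03)); plan(*grasp(yc)); snap('wrist',f)
h=cv2.cvtColor(cv2.imread(f'pics/{f}.png'),cv2.COLOR_BGR2HSV)
for x in (XC-.03,XC+.03):
    u=proj(f,[C([x,yc-.0225,.068]),C([x,yc+.0225,.068]),C([x,yc,.087])]); v=int(u[2,1]); m=np.where((h[v,:,1]<45)&(h[v,:,2]>180))[0]; m=m[abs(m-u[2,0])<45]
    print('x',x,'expected u',u[:2,0].round(0),'seen',m.min(),m.max(),'row',v)
v=np.where((h[:,int(u[2,0]),1]<30)&(h[:,int(u[2,0]),2]>200))[0]; print('column bright',v.min(),v.max(),'expect ends',proj(f,[C([XC-.05,yc,.087]),C([XC+.05,yc,.087])])[:,1].round(0))
E
python3 look.py 0 w10
```

```text
36.7 [ 0.5257 -0.1848  0.1825] [-3.14   0.44   3.028] q [-0.48 -0.18  2.22  0.24  0.7  -2.09] F [-0.  -0.1  0.8] g 0.0582 0.0
[0.0848, -0.0016, 0.4274] [-0.0, 0.0013, 0.0008] rows 2.2 
[0.0852, -0.0016, 0.5474] [-0.0, 0.0013, 0.0008] rows 2.8 
x -0.040999999999999995 expected u [235. 282.] seen 241 280 row 177
x 0.019 expected u [238. 279.] seen 242 276 row 219
column bright 160 231 expect ends [160. 231.]
```

>>> step_arm(
  steps=[
    [0.085,-0.0016,0.15,0,0.0013,0.0008,0.37],
    [0.085,-0.0016,0.3,0,0.0013,0.0008,0.37],
    [0.085,-0.0016,0.42,0,0.0013,0.0008,0.37],
    [0.085,-0.0016,0.5,0,0.0013,0.0008,0.37],
    [0.085,-0.0016,0.547,0,0.0013,0.0008,0.37],
    [0.085,-0.0016,0.547,0,0.0013,0.0008,0.37],
    [0.085,-0.0016,0.547,0,0.0013,0.0008,0.15],
    [0.085,-0.0016,0.547,0,0.0013,0.0008,-1],
    [0.085,-0.0016,0.547,0,0.0013,0.0008,-1],
    [0.085,-0.0016,0.547,0,0.0013,0.0008,-1],
    [0.085,-0.0016,0.547,0,0.0013,0.0008,-1],
    [0.085,-0.0016,0.547,0,0.0013,0.0008,-1],
    [0.085,-0.0016,0.547,0,0.0013,0.0008,-1],
  ],
)

```text
t: 38.05
tcp_pos: [0.5626, -0.1892, 0.05]
orientation: [3.141, 0.437, 3.025]
contact_force: [0.1, 5.0, 2.7]
finger_gap: 0.0446
finger_force: 60.9
```

>>> step_arm(
  steps=[
    [-0.03,0,-0.06,0,0,0,-1],
    [-0.08,0,-0.17,0,0,0,-1],
    [-0.16,0,-0.34,0,0,0,-1],
    [-0.24,0,-0.51,0,0,0,-1],
    [-0.34,0,-0.724,0,0,0,-1],
    [-0.34,0,-0.724,0,0,0,-1],
    [-0.34,0,-0.724,0,0,0,-1],
  ],
)

```text
t: 38.75
tcp_pos: [0.5647, -0.1913, 0.2539]
orientation: [-3.138, 0.444, 3.025]
contact_force: [0.2, 0.2, -1.4]
finger_gap: 0.0448
finger_force: 61.5
```

```bash
python3 - <<'E'
from cups import *
st(); plan(*place(0,np.radians(135),.14))
E
```

```text
38.8 [ 0.5647 -0.1913  0.2539] [-3.138  0.444  3.025] q [-0.45 -0.16  2.07  0.19  0.82 -2.  ] F [ 0.2  0.2 -1.4] g 0.0448 61.493900790810585
[0.0912, 1.0, 0.023] [-0.0488, 0.2916, 0.1338] rows 6.8 CLIPPED 1.65
```

>>> step_arm(
  steps=[
    [0.091,1,0.023,-0.0488,0.2916,0.1338,-1],
    [0.091,1,0.023,-0.0488,0.2916,0.1338,-1],
    [0.091,1,0.023,-0.0488,0.2916,0.1338,-1],
    [0.091,1,0.023,-0.0488,0.2916,0.1338,-1],
    [0.091,1,0.023,-0.0488,0.2916,0.1338,-1],
    [0.091,1,0.023,-0.0488,0.2916,0.1338,-1],
    [0.091,1,0.023,-0.0488,0.2916,0.1338,-1],
    [0.091,1,0.023,-0.0488,0.2916,0.1338,-1],
    [0.091,1,0.023,-0.0488,0.2916,0.1338,-1],
  ],
)

```text
t: 39.65
tcp_pos: [0.5733, 0.0599, 0.2308]
orientation: [2.992, -0.521, 2.686]
contact_force: [-0.7, 0.4, -1.1]
finger_gap: 0.0453
finger_force: 61.7
```

```bash
python3 - <<'E'
from cups import *
st(); plan(*place(0,np.radians(135),.14))
E
```

```text
39.6 [0.5733 0.0599 0.2308] [ 2.992 -0.521  2.686] q [-0.12  0.35  1.58  0.31  1.65 -1.24] F [-0.7  0.4 -1.1] g 0.0453 61.7286267131567
[0.2107, 0.5764, 0.2234] [-0.0326, 0.1871, 0.0863] rows 4.4
```

>>> step_arm(
  steps=[
    [0.211,0.576,0.223,-0.0326,0.1871,0.0863,-1],
    [0.211,0.576,0.223,-0.0326,0.1871,0.0863,-1],
    [0.211,0.576,0.223,-0.0326,0.1871,0.0863,-1],
    [0.211,0.576,0.223,-0.0326,0.1871,0.0863,-1],
    [0.211,0.576,0.223,-0.0326,0.1871,0.0863,-1],
    [0.211,0.576,0.223,-0.0326,0.1871,0.0863,-1],
    [0.211,0.576,0.223,-0.0326,0.1871,0.0863,-1],
    [0.211,0.576,0.223,-0.0326,0.1871,0.0863,-1],
  ],
)

```text
t: 40.45
tcp_pos: [0.5849, 0.2223, 0.2329]
orientation: [3.128, -1.128, 2.368]
contact_force: [0.6, -0.4, -1.1]
finger_gap: 0.0445
finger_force: 61.9
```

```bash
python3 - <<'E'
from cups import *
st(); plan(*place(0,np.radians(135),.004))
E
```

```text
40.5 [0.5849 0.2223 0.2329] [ 3.128 -1.128  2.368] q [-0.03  0.65  1.42  0.73  1.95 -0.88] F [ 0.6 -0.4 -1.1] g 0.0445 61.863038912415504
[-0.5077, -0.0058, 0.2465] [0.0009, 0.0021, 0.0016] rows 2.8
```

>>> step_arm(
  steps=[
    [-0.1,-0.003,0.05,0.0009,0.002,0.0016,-1],
    [-0.2,-0.006,0.1,0.0009,0.002,0.0016,-1],
    [-0.3,-0.006,0.147,0.0009,0.002,0.0016,-1],
    [-0.4,-0.006,0.195,0.0009,0.002,0.0016,-1],
    [-0.46,-0.006,0.224,0.0009,0.002,0.0016,-1],
    [-0.49,-0.006,0.238,0.0009,0.002,0.0016,-1],
    [-0.508,-0.006,0.2465,0.0009,0.002,0.0016,-1],
    [-0.508,-0.006,0.2465,0.0009,0.002,0.0016,-1],
    [-0.508,-0.006,0.2465,0.0009,0.002,0.0016,-1],
  ],
)

```text
t: 41.35
tcp_pos: [0.5828, 0.2236, 0.091]
orientation: [-3.138, -1.138, 2.354]
contact_force: [-0.5, -0.4, 2.6]
finger_gap: 0.0448
finger_force: 61.9
```

>>> step_arm(
  steps=[
    [-0.006,0,0.003,0,0,0,-1],
    [-0.011,0,0.005,0,0,0,-1],
    [-0.011,0,0.005,0,0,0,-1],
    [-0.011,0,0.005,0,0,0,-1],
  ],
)

```text
t: 41.75
tcp_pos: [0.5828, 0.2237, 0.091]
orientation: [-3.141, -1.141, 2.358]
contact_force: [-2.4, -1.3, 11.2]
finger_gap: 0.045
finger_force: 62.2
```

>>> step_arm(
  steps=[
    [0.008,0,-0.004,0,0,0,-1],
    [0.008,0,-0.004,0,0,0,0.4],
    [0.008,0,-0.004,0,0,0,0.4],
    [0.008,0,-0.004,0,0,0,0.4],
    [0.008,0,-0.004,0,0,0,0.4],
    [0.008,0,-0.06,0,0,0,0.4],
    [0.008,0,-0.14,0,0,0,0.4],
    [0.008,0,-0.24,0,0,0,0.4],
    [0.008,0,-0.34,0,0,0,0.4],
    [0.2,0,-0.4,0,0,0,0.4],
    [0.4,0,-0.45,0,0,0,0.4],
    [0.55,0,-0.5,0,0,0,0.4],
    [0.55,0,-0.5,0,0,0,0.4],
    [0.55,0,-0.5,0,0,0,0.4],
  ],
)

```text
t: 43.15
tcp_pos: [0.6232, 0.1839, 0.2659]
orientation: [-3.141, -1.134, 2.356]
contact_force: [0.1, -0.2, -0.8]
finger_gap: 0.0596
finger_force: 0.0
```

```bash
python3 chk2.py s10 | cut -c1-420; python3 - <<'E'
from cups import *
st(); A=grasp(.075,.10); plan(A[0]+[0,0,.10],A[1])
E
```

```text
peg 1 top [278.2 170.4] bot [277.6 193.7] row 184 S [120, 120, 121, 123, 121, 121, 120, 122, 120, 121, 107, 71, 6, 4, 93, 117, 115, 119, 43, 9, 21, 21, 21, 19, 19, 19, 19, 19, 15, 6, 20, 37] col S [127, 126, 120, 118, 123, 125, 125, 130, 125, 122, 114, 93, 84, 96, 116, 118, 119, 117, 115, 117, 115, 115, 115, 117, 119, 119, 117, 118, 115, 118, 119, 116, 30, 21, 23, 21, 19, 20, 19]
peg 2 top [296.1 159.9] bot [294.8 182.5] row 173 S [105, 118, 120, 121, 121, 119, 122, 121, 119, 114, 83, 45, 49, 46, 45, 43, 48, 50, 47, 45, 45, 22, 12, 19, 19, 17, 4, 25, 42, 46, 50, 47] col S [122, 121, 122, 123, 121, 105, 33, 12, 10, 10, 10, 9, 48, 48, 45, 47, 48, 47, 47, 50, 47, 45, 48, 47, 45, 47, 48, 47, 45, 45, 44, 45, 45, 45, 6, 19, 21, 21, 19]
peg 3 top [312.4 150.2] bot [310.5 172.2] row 163 S [48, 45, 47, 43, 46, 50, 97, 121, 123, 109, 47, 45, 47, 47, 51, 45, 48, 49, 47, 48, 68, 110, 122, 125, 126, 126, 124, 124, 123, 123, 123, 123] col S [96, 88, 87, 92, 87, 19, 17, 10, 10, 16, 6, 45, 45, 50, 45, 48, 47, 47, 48, 48, 45, 48, 48, 50, 48, 47, 45, 48, 48, 46, 46, 45, 4, 21, 21, 19, 19, 22]
43.2 [0.6226 0.1839 0.264 ] [-3.135 -1.137  2.35 ] q [-0.08  0.7   1.29  0.73  2.05 -0.84] F [ 0.   0.5 -1. ] g 0.0598 0.0
[-0.3025, -1.0, -0.4392] [0.0734, -0.4405, -0.2034] rows 10.3 CLIPPED 1.09
```

Two cups are on their pegs; now the third.

>>> step_arm(
  steps=[
    [-0.3,-1,-0.44,0.073,-0.44,-0.203,0.37],
    [-0.3,-1,-0.44,0.073,-0.44,-0.203,0.37],
    [-0.3,-1,-0.44,0.073,-0.44,-0.203,0.37],
    [-0.3,-1,-0.44,0.073,-0.44,-0.203,0.37],
    [-0.3,-1,-0.44,0.073,-0.44,-0.203,0.37],
    [-0.3,-1,-0.44,0.073,-0.44,-0.203,0.37],
    [-0.3,-1,-0.44,0.073,-0.44,-0.203,0.37],
    [-0.3,-1,-0.44,0.073,-0.44,-0.203,0.37],
    [-0.3,-1,-0.44,0.073,-0.44,-0.203,0.37],
    [-0.3,-1,-0.44,0.073,-0.44,-0.203,0.37],
    [-0.3,-1,-0.44,0.073,-0.44,-0.203,0.37],
    [-0.3,-1,-0.44,0.073,-0.44,-0.203,0.37],
    [-0.3,-1,-0.44,0.073,-0.44,-0.203,0.37],
  ],
)

```text
t: 44.5
tcp_pos: [0.5379, -0.0853, 0.2415]
orientation: [3.097, 0.303, 2.964]
contact_force: [0.8, 0.4, -0.1]
finger_gap: 0.0586
finger_force: 0.0
```

```bash
python3 - <<'E'
from cups import *
st(); A=grasp(.075,.10); plan(A[0]+[0,0,.03],A[1])
E
```

```text
44.5 [ 0.5379 -0.0853  0.2415] [3.097 0.303 2.964] q [-0.24 -0.19  2.08  0.08  0.95 -1.68] F [ 0.8  0.4 -0.1] g 0.0586 0.0
[0.0938, -0.1155, 0.2645] [0.0071, -0.0419, -0.0192] rows 1.5
```

>>> step_arm(
  steps=[
    [0.094,-0.115,0.264,0.007,-0.042,-0.019,0.37],
    [0.094,-0.115,0.264,0.007,-0.042,-0.019,0.37],
    [0.094,-0.115,0.264,0.007,-0.042,-0.019,0.37],
    [0.094,-0.115,0.264,0.007,-0.042,-0.019,0.37],
    [0.094,-0.115,0.264,0.007,-0.042,-0.019,0.37],
  ],
)

```text
t: 45.0
tcp_pos: [0.5351, -0.1112, 0.175]
orientation: [-3.141, 0.444, 3.025]
contact_force: [-0.4, 0.5, 0.8]
finger_gap: 0.0584
finger_force: 0.0
```

```bash
python3 look.py .075 w11
```

```text
45.0 [ 0.5351 -0.1112  0.175 ] [-3.141  0.444  3.025] q [-0.3  -0.2   2.26  0.13  0.65 -1.84] F [-0.4  0.5  0.8] g 0.0584 0.0
[0.0765, 0.0014, 0.3988] [-0.0001, 0.0025, -0.0001] rows 2.0 
[0.0774, 0.0014, 0.5188] [-0.0001, 0.0025, -0.0001] rows 2.6 
x -0.040999999999999995 expected u [235. 284.] seen 241 281 row 181
x 0.019 expected u [239. 280.] seen 243 277 row 224
column bright 168 238 expect ends [164. 236.]
```

>>> step_arm(
  steps=[
    [0.077,0.0014,0.15,0,0.0025,0,0.37],
    [0.077,0.0014,0.28,0,0.0025,0,0.37],
    [0.077,0.0014,0.4,0,0.0025,0,0.37],
    [0.077,0.0014,0.48,0,0.0025,0,0.37],
    [0.077,0.0014,0.519,0,0.0025,0,0.37],
    [0.077,0.0014,0.519,0,0.0025,0,0.37],
    [0.077,0.0014,0.519,0,0.0025,0,0.15],
    [0.077,0.0014,0.519,0,0.0025,0,-1],
    [0.077,0.0014,0.519,0,0.0025,0,-1],
    [0.077,0.0014,0.519,0,0.0025,0,-1],
    [0.077,0.0014,0.519,0,0.0025,0,-1],
    [0.077,0.0014,0.519,0,0.0025,0,-1],
    [0.077,0.0014,0.519,0,0.0025,0,-1],
  ],
)

```text
t: 46.35
tcp_pos: [0.5703, -0.114, 0.0478]
orientation: [3.141, 0.434, 3.026]
contact_force: [-1.8, 5.3, 5.7]
finger_gap: 0.0449
finger_force: 61.0
```

>>> step_arm(
  steps=[
    [-0.03,0,-0.06,0,0,0,-1],
    [-0.08,0,-0.17,0,0,0,-1],
    [-0.16,0,-0.34,0,0,0,-1],
    [-0.24,0,-0.51,0,0,0,-1],
    [-0.34,0,-0.724,0,0,0,-1],
    [-0.34,0,-0.724,0,0,0,-1],
    [-0.34,0,-0.724,0,0,0,-1],
  ],
)

```text
t: 47.05
tcp_pos: [0.5724, -0.1153, 0.2503]
orientation: [-3.14, 0.439, 3.026]
contact_force: [-0.1, -0.3, -1.3]
finger_gap: 0.0448
finger_force: 61.4
```

```bash
python3 - <<'E'
from cups import *
st(); plan(*place(-.105,np.radians(135),.14))
E
```

```text
47.0 [ 0.5724 -0.1153  0.2503] [-3.14   0.439  3.026] q [-0.28 -0.19  2.1   0.1   0.8  -1.79] F [-0.1 -0.3 -1.3] g 0.0448 61.44494354724884
[0.1498, 0.9287, 0.0277] [-0.0808, 0.4805, 0.2216] rows 11.2
```

>>> step_arm(
  steps=[
    [0.15,0.929,0.028,-0.081,0.4805,0.2216,-1],
    [0.15,0.929,0.028,-0.081,0.4805,0.2216,-1],
    [0.15,0.929,0.028,-0.081,0.4805,0.2216,-1],
    [0.15,0.929,0.028,-0.081,0.4805,0.2216,-1],
    [0.15,0.929,0.028,-0.081,0.4805,0.2216,-1],
    [0.15,0.929,0.028,-0.081,0.4805,0.2216,-1],
    [0.15,0.929,0.028,-0.081,0.4805,0.2216,-1],
    [0.15,0.929,0.028,-0.081,0.4805,0.2216,-1],
    [0.15,0.929,0.028,-0.081,0.4805,0.2216,-1],
    [0.15,0.929,0.028,-0.081,0.4805,0.2216,-1],
    [0.15,0.929,0.028,-0.081,0.4805,0.2216,-1],
    [0.15,0.929,0.028,-0.081,0.4805,0.2216,-1],
    [0.15,0.929,0.028,-0.081,0.4805,0.2216,-1],
    [0.15,0.929,0.028,-0.081,0.4805,0.2216,-1],
    [0.15,0.929,0.028,-0.081,0.4805,0.2216,-1],
  ],
)

```text
t: 48.55
tcp_pos: [0.5669, 0.1204, 0.2253]
orientation: [-3.14, -1.138, 2.357]
contact_force: [0.5, 0.2, -1.1]
finger_gap: 0.0444
finger_force: 61.6
```

```bash
python3 - <<'E'
from cups import *
st(); plan(*place(-.105,np.radians(135),.004))
E
```

```text
48.5 [0.5669 0.1204 0.2253] [-3.14  -1.138  2.357] q [-0.16  0.65  1.45  0.62  2.01 -0.98] F [ 0.5  0.2 -1.1] g 0.0444 61.60725764930248
[-0.4887, 0.0008, 0.2156] [-0.0005, -0.001, 0.0] rows 2.7
```

>>> step_arm(
  steps=[
    [-0.1,0.001,0.044,-0.0005,-0.001,0,-1],
    [-0.2,0.001,0.088,-0.0005,-0.001,0,-1],
    [-0.3,0.001,0.132,-0.0005,-0.001,0,-1],
    [-0.4,0.001,0.176,-0.0005,-0.001,0,-1],
    [-0.45,0.001,0.198,-0.0005,-0.001,0,-1],
    [-0.475,0.001,0.209,-0.0005,-0.001,0,-1],
    [-0.489,0.001,0.2156,-0.0005,-0.001,0,-1],
    [-0.489,0.001,0.2156,-0.0005,-0.001,0,-1],
    [-0.489,0.001,0.2156,-0.0005,-0.001,0,-1],
  ],
)

```text
t: 49.45
tcp_pos: [0.568, 0.1186, 0.0955]
orientation: [3.141, -1.141, 2.358]
contact_force: [-3.6, -1.5, 9.5]
finger_gap: 0.0446
finger_force: 61.9
```

>>> step_arm(
  steps=[
    [-0.006,0,0.003,0,0,0,-1],
    [-0.006,0,0.003,0,0,0,-1],
    [-0.006,0,0.003,0,0,0,-1],
  ],
)

```text
t: 49.75
tcp_pos: [0.5678, 0.1187, 0.0955]
orientation: [3.14, -1.143, 2.36]
contact_force: [-4.9, -0.7, 14.0]
finger_gap: 0.0448
finger_force: 62.0
```

>>> step_arm(
  steps=[
    [0.01,0,-0.005,0,0,0,-1],
    [0.01,0,-0.005,0,0,0,0.4],
    [0.01,0,-0.005,0,0,0,0.4],
    [0.01,0,-0.005,0,0,0,0.4],
    [0.01,0,-0.005,0,0,0,0.4],
    [0.01,0,-0.06,0,0,0,0.4],
    [0.01,0,-0.14,0,0,0,0.4],
    [0.01,0,-0.24,0,0,0,0.4],
    [0.01,0,-0.34,0,0,0,0.4],
    [0.2,0,-0.4,0,0,0,0.4],
    [0.4,0,-0.45,0,0,0,0.4],
    [0.55,0,-0.5,0,0,0,0.4],
    [0.55,0,-0.5,0,0,0,0.4],
    [0.55,0,-0.5,0,0,0,0.4],
  ],
)

```text
t: 51.15
tcp_pos: [0.6086, 0.0785, 0.2674]
orientation: [-3.141, -1.134, 2.354]
contact_force: [-0.6, 0.0, -1.2]
finger_gap: 0.0598
finger_force: 0.0
```

```bash
python3 chk2.py s11 | cut -c1-420; python3 - <<'E'
from cups import *
st(); plan([.52,-.10,.30],[np.pi,0,0]); s=env.observe(); path((s['tcp_pos'],R.from_euler('xyz',s['orientation'])),(np.array([.52,-.10,.30]),R.from_euler('xyz',[np.pi,0,0])),s['joint_pos'],5); path((s['tcp_pos'],R.from_euler('xyz',s['orientation'])),(np.array([.52,-.10,.30]),R.from_euler('xyz',[np.pi,0,2.6])),s['joint_pos'],5); plan([.52,-.10,.30],[np.pi,0,2.6])
E
```

```text
peg 1 top [278.2 170.4] bot [277.6 193.7] row 184 S [124, 122, 122, 122, 123, 122, 122, 120, 124, 115, 93, 46, 47, 47, 46, 45, 46, 45, 46, 47, 48, 44, 7, 17, 21, 23, 21, 21, 15, 6, 20, 35] col S [120, 119, 120, 121, 120, 67, 8, 10, 10, 12, 10, 5, 22, 46, 45, 45, 43, 47, 47, 45, 45, 45, 46, 45, 45, 47, 45, 45, 49, 48, 45, 47, 45, 49, 49, 9, 21, 20, 21]
peg 2 top [296.1 159.9] bot [294.8 182.5] row 173 S [6, 5, 6, 28, 54, 108, 121, 121, 121, 113, 83, 45, 45, 47, 46, 43, 46, 46, 45, 48, 45, 20, 12, 21, 23, 18, 6, 23, 40, 45, 48, 47] col S [51, 68, 69, 108, 122, 105, 31, 10, 10, 10, 10, 9, 46, 47, 48, 43, 43, 45, 47, 45, 45, 43, 46, 45, 46, 45, 45, 45, 43, 43, 45, 45, 45, 48, 4, 19, 21, 19, 23]
peg 3 top [312.4 150.2] bot [310.5 172.2] row 163 S [46, 46, 47, 42, 45, 48, 95, 119, 122, 106, 45, 48, 48, 45, 44, 35, 31, 31, 43, 46, 67, 107, 124, 124, 124, 124, 124, 123, 124, 126, 122, 121] col S [59, 55, 57, 48, 38, 41, 54, 57, 48, 49, 46, 45, 33, 38, 40, 35, 32, 27, 33, 29, 29, 31, 43, 48, 45, 45, 46, 48, 48, 46, 49, 48, 6, 23, 21, 19, 21, 20]
51.2 [0.6079 0.0787 0.2656] [-3.136 -1.137  2.3
[... 205 characters left out ...]
0.41]
0.25 [-0.34  0.46  1.54  0.64  1.85 -0.49] 4.1e-23 [ 0.71 -0.22  0.48]
0.5 [-0.4   0.21  1.72  0.56  1.6   0.01] 1.4e-26 [ 0.59 -0.23  0.56]
0.75 [-0.36  0.01  1.81  0.34  1.41  0.62] 1.5e-21 [ 0.53 -0.17  0.62]
1.0 [-0.24 -0.05  1.82 -0.    1.37  1.34] 1.3e-28 [ 0.52 -0.1   0.65]
0.0 [-0.2   0.7   1.3   0.62  2.11 -0.94] 1.0e-30 [ 0.83 -0.15  0.41]
0.25 [-0.22  0.53  1.39  0.43  1.97 -1.06] 6.9e-30 [ 0.78 -0.15  0.5 ]
0.5 [-0.22  0.35  1.5   0.27  1.79 -1.15] 2.8e-29 [ 0.71 -0.13  0.58]
0.75 [-0.23  0.15  1.65  0.13  1.59 -1.21] 1.4e-28 [ 0.62 -0.12  0.63]
1.0 [-0.24 -0.05  1.82 -0.    1.37 -1.26] 8.6e-27 [ 0.52 -0.1   0.65]
[0.0149, -0.7539, -0.2911] [0.0438, -0.3601, -0.07] rows 7.7
```

>>> step_arm(
  steps=[
    [0.015,-0.754,-0.291,-0.4155,-0.1717,0.6497,0.4],
    [0.015,-0.754,-0.291,-0.4155,-0.1717,0.6497,0.4],
    [0.015,-0.754,-0.291,-0.4155,-0.1717,0.6497,0.4],
    [0.015,-0.754,-0.291,-0.4155,-0.1717,0.6497,0.4],
    [0.015,-0.754,-0.291,-0.4155,-0.1717,0.6497,0.4],
    [0.015,-0.754,-0.291,-0.4155,-0.1717,0.6497,0.4],
    [0.015,-0.754,-0.291,-0.4155,-0.1717,0.6497,0.4],
    [0.015,-0.754,-0.291,-0.4155,-0.1717,0.6497,0.4],
    [0.015,-0.754,-0.291,-0.4155,-0.1717,0.6497,0.4],
    [0.015,-0.754,-0.291,-0.4155,-0.1717,0.6497,0.4],
    [0.015,-0.754,-0.291,-0.4155,-0.1717,0.6497,0.4],
    [0.015,-0.754,-0.291,-0.4155,-0.1717,0.6497,0.4],
    [0.015,-0.754,-0.291,-0.4155,-0.1717,0.6497,0.4],
    [0.015,-0.754,-0.291,-0.4155,-0.1717,0.6497,0.4],
    [0.015,-0.754,-0.291,-0.4155,-0.1717,0.6497,0.4],
    [0.015,-0.754,-0.291,-0.4155,-0.1717,0.6497,0.4],
    [0.015,-0.754,-0.291,-0.4155,-0.1717,0.6497,0.4],
    [0.015,-0.754,-0.291,-0.4155,-0.1717,0.6497,0.4],
    [0.015,-0.754,-0.291,-0.4155,-0.1717,0.6497,0.4],
    [0.015,-0.754,-0.291,-0.4155,-0.1717,0.6497,0.4],
  ],
)

```text
t: 53.2
tcp_pos: [0.5193, -0.1, 0.2989]
orientation: [-3.14, 0.003, 0.001]
contact_force: [0.8, -0.0, 0.2]
finger_gap: 0.06
finger_force: 0.0
```

```bash
cat > bar.py <<'E'
from cups import *
import sys
f=sys.argv[1]; st(); snap('wrist',f)
m0=np.array([.4394,-.1063,-.022]); Mt=lambda p:R.from_euler('z',m0[2]).apply(p)+[m0[0],m0[1],0]
cs=proj(f,[Mt([x,y,.003]) for x,y in ((.055,.125),(.055,-.125),(-.055,-.125),(-.055,.125))]); print('mat corners expected',cs.round(0).tolist())
i=cv2.imread(f'pics/{f}.png'); hs=cv2.cvtColor(i,cv2.COLOR_BGR2HSV); H,S,V=[hs[...,k].astype(int) for k in range(3)]
reg=np.zeros(V.shape,np.uint8); cv2.fillConvexPoly(reg,cs.astype(np.int32),1); reg=cv2.dilate(reg,np.ones((25,25),np.uint8))
def pts(m,z):
    m=(m&(reg>0)).astype(np.uint8); n,l,sx,ce=cv2.connectedComponentsWithStats(m); k=1+np.argmax(sx[1:,4]); c=max(cv2.findContours((l==k).astype(np.uint8),0,1)[0],key=cv2.contourArea)
    b=cv2.boxPoints(cv2.minAreaRect(c)); w=np.array([atz(f,u,v,z) for u,v in b]); wl=R.from_euler('z',-m0[2]).apply(w-[m0[0],m0[1],0]); print(sx[k].tolist(),b.round(0).tolist(),'world',w[:,:2].round(3).tolist(),'in mat',wl[:,:2].round(3).tolist()); return w
print('blade'); bl=pts((S<60)&(V>150),.014)
print('handle'); pts((H<32)&(S>60)&(S<150)&(V>200)&(cv2.erode(reg,np.ones((35,35),np.uint8))>0),.025)
E
python3 bar.py w12
```

```text
53.2 [ 0.5193 -0.1     0.2989] [-3.14   0.003  0.001] q [-0.24 -0.05  1.82  0.    1.37  1.33] F [ 0.8 -0.   0.2] g 0.06 0.0
mat corners expected [[186.0, 163.0], [341.0, 166.0], [333.0, 227.0], [190.0, 224.0]]
blade
[188, 166, 65, 18, 764] [[187.0, 177.0], [189.0, 165.0], [252.0, 172.0], [251.0, 184.0]] world [[0.476, 0.014], [0.496, 0.011], [0.485, -0.09], [0.465, -0.087]] in mat [[0.034, 0.121], [0.054, 0.118], [0.045, 0.018], [0.025, 0.02]]
handle
[251, 173, 58, 18, 350] [[251.0, 185.0], [252.0, 173.0], [308.0, 180.0], [307.0, 192.0]] world [[0.467, -0.087], [0.486, -0.089], [0.476, -0.178], [0.456, -0.176]] in mat [[0.027, 0.02], [0.047, 0.018], [0.038, -0.07], [0.018, -0.07]]
```

```bash
python3 - <<'E'
from cups import *
T=[np.pi,0,1.462]; a=np.array([.471,-.1328,.10]); plan(a,T); plan(a*[1,1,0]+[0,0,.0085],T,base=(a,T))
E
```

```text
[-0.1918, 0.132, 0.797] [-0.001, 0.0002, -0.4652] rows 9.7 
[0.0, -0.0, 0.366] [0.0, 0.0, 0.0] rows 1.8
```

>>> step_arm(
  steps=[
    [-0.192,0.132,0.797,-0.001,0,-0.465,0.3],
    [-0.192,0.132,0.797,-0.001,0,-0.465,0.3],
    [-0.192,0.132,0.797,-0.001,0,-0.465,0.3],
    [-0.192,0.132,0.797,-0.001,0,-0.465,0.3],
    [-0.192,0.132,0.797,-0.001,0,-0.465,0.3],
    [-0.192,0.132,0.797,-0.001,0,-0.465,0.3],
    [-0.192,0.132,0.797,-0.001,0,-0.465,0.3],
    [-0.192,0.132,0.797,-0.001,0,-0.465,0.3],
    [-0.192,0.132,0.797,-0.001,0,-0.465,0.3],
    [-0.192,0.132,0.797,-0.001,0,-0.465,0.3],
    [-0.192,0.132,0.797,-0.001,0,-0.465,0.3],
    [-0.192,0.132,0.797,-0.001,0,-0.465,0.3],
    [-0.192,0.132,0.797,-0.001,0,-0.465,0.3],
  ],
)

```text
t: 54.55
tcp_pos: [0.4715, -0.1327, 0.1008]
orientation: [3.14, 0.001, 1.459]
contact_force: [-0.3, 0.2, -0.6]
finger_gap: 0.0554
finger_force: 0.0
```

```bash
python3 bar.py w13; python3 - <<'E'
from cups import *
plan([.471,-.1328,.0085],[np.pi,0,1.462])
E
```

```text
54.5 [ 0.4715 -0.1327  0.1008] [3.14  0.001 1.459] q [-0.32  0.04  2.12 -0.    0.98 -0.21] F [-0.3  0.2 -0.6] g 0.0554 0.0
mat corners expected [[270.0, -5.0], [289.0, 279.0], [183.0, 287.0], [124.0, 11.0]]
blade
[244, 1, 27, 144, 3572] [[244.0, 1.0], [270.0, 1.0], [270.0, 144.0], [244.0, 144.0]] world [[0.478, 0.013], [0.496, 0.011], [0.486, -0.09], [0.465, -0.088]] in mat [[0.036, 0.12], [0.054, 0.118], [0.046, 0.017], [0.025, 0.019]]
handle
[245, 144, 25, 101, 1280] [[245.0, 144.0], [269.0, 144.0], [269.0, 244.0], [245.0, 244.0]] world [[0.466, -0.086], [0.485, -0.088], [0.476, -0.177], [0.455, -0.174]] in mat [[0.026, 0.021], [0.045, 0.019], [0.038, -0.07], [0.017, -0.068]]
[-0.0007, -0.0025, 0.3693] [0.0004, 0.0003, -0.0007] rows 1.8
```

>>> step_arm(
  steps=[
    [-0.001,-0.0025,0.15,0,0,-0.0007,0.3],
    [-0.001,-0.0025,0.27,0,0,-0.0007,0.3],
    [-0.001,-0.0025,0.34,0,0,-0.0007,0.3],
    [-0.001,-0.0025,0.368,0,0,-0.0007,0.3],
    [-0.001,-0.0025,0.368,0,0,-0.0007,0.3],
    [-0.001,-0.0025,0.368,0,0,-0.0007,-1],
    [-0.001,-0.0025,0.368,0,0,-0.0007,-1],
    [-0.001,-0.0025,0.368,0,0,-0.0007,-1],
    [-0.001,-0.0025,0.368,0,0,-0.0007,-1],
    [-0.001,-0.0025,0.368,0,0,-0.0007,-1],
    [-0.001,-0.0025,0.368,0,0,-0.0007,-1],
    [-0.001,-0.0025,0.368,0,0,-0.0007,-1],
    [-0.001,-0.0025,0.25,0,0,-0.0007,-1],
    [-0.001,-0.0025,0.2,0,0,-0.0007,-1],
    [-0.001,-0.0025,0.2,0,0,-0.0007,-1],
    [-0.001,-0.0025,0.2,0,0,-0.0007,-1],
  ],
)

```text
t: 56.2
tcp_pos: [0.4711, -0.1326, 0.0508]
orientation: [3.14, 0.001, 1.464]
contact_force: [0.2, 0.3, -1.7]
finger_gap: 0.0184
finger_force: 60.7
```

```bash
python3 - <<'E'
from cups import *
st(); T=[np.pi,0,1.549]; plan([.4383,-.1563,.05],T); plan([.4383,-.1563,.0095],T)
E
```

```text
56.2 [ 0.4711 -0.1326  0.0508] [3.14  0.001 1.464] q [-0.32  0.1   2.16 -0.    0.88 -0.22] F [ 0.2  0.3 -1.7] g 0.0184 60.69341540336609
[-0.1081, -0.1202, 0.0031] [0.0006, 0.0004, -0.0272] rows 0.8 
[-0.1079, -0.1205, 0.1651] [0.0006, 0.0004, -0.0272] rows 1.2
```

>>> step_arm(
  steps=[
    [-0.05,-0.06,0.003,0,0,-0.014,-1],
    [-0.108,-0.12,0.003,0,0,-0.027,-1],
    [-0.108,-0.12,0.003,0,0,-0.027,-1],
    [-0.108,-0.12,0.08,0,0,-0.027,-1],
    [-0.108,-0.12,0.13,0,0,-0.027,-1],
    [-0.108,-0.12,0.155,0,0,-0.027,-1],
    [-0.108,-0.12,0.165,0,0,-0.027,-1],
    [-0.108,-0.12,0.167,0,0,-0.027,-1],
    [-0.108,-0.12,0.167,0,0,-0.027,-1],
    [-0.108,-0.12,0.167,0,0,-0.027,0.1],
    [-0.108,-0.12,0.167,0,0,-0.027,0.1],
    [-0.108,-0.12,0.167,0,0,-0.027,0.1],
    [-0.108,-0.12,0.167,0,0,-0.027,0.1],
    [-0.108,-0.12,0.1,0,0,-0.027,0.1],
    [-0.108,-0.12,0,0,0,-0.027,0.1],
    [-0.108,-0.12,-0.2,0,0,-0.027,0.1],
    [-0.108,-0.12,-0.4,0,0,-0.027,0.1],
    [-0.108,-0.12,-0.6,0,0,-0.027,0.1],
    [-0.108,-0.12,-0.6,0,0,-0.027,0.1],
  ],
)

```text
t: 58.1
tcp_pos: [0.4434, -0.1582, 0.2093]
orientation: [3.126, 0.007, 1.548]
contact_force: [-0.0, -0.2, -0.2]
finger_gap: 0.0469
finger_force: 0.0
```

```bash
python3 bar.py w14; python3 chk2.py s12 | cut -c1-50; python3 - <<'E'
from cups import *
for f,g in (('scene0','s12'),):
    a=cv2.imread(f'pics/{f}.png').astype(int); b=cv2.imread(f'pics/{g}.png').astype(int); d=(np.abs(a-b).max(2)>45).astype(np.uint8); n,l,sx,ce=cv2.connectedComponentsWithStats(cv2.morphologyEx(d,cv2.MORPH_OPEN,np.ones((2,2),np.uint8)))
    print([sx[k].tolist() for k in range(1,n) if sx[k,4]>12])
    for nm,P in {'bottle':(.53,.525,.1),'jug':(.741,-.062,.05),'jar':(.52,-.474,.05),'can':(.74,.063,.05),'cork':(.747,.185,.025),'orange':(.364,-.45,.02)}.items(): print(nm,proj(g,np.array(P)).round(0).tolist())
cr=np.array([.438,.2396,-.042])
E
```

```text
58.1 [ 0.4434 -0.1582  0.2093] [3.126 0.007 1.548] q [-0.4  -0.13  2.06 -0.    1.19 -0.37] F [-0.  -0.2 -0.2] g 0.0469 0.0
mat corners expected [[302.0, 1.0], [293.0, 214.0], [212.0, 214.0], [199.0, 0.0]]
blade
[240, 28, 19, 97, 1711] [[240.0, 28.0], [258.0, 28.0], [258.0, 124.0], [240.0, 124.0]] world [[0.43, -0.009], [0.449, -0.01], [0.447, -0.11], [0.425, -0.109]] in mat [[-0.012, 0.097], [0.008, 0.097], [0.007, -0.003], [-0.014, -0.003]]
handle
[242, 125, 18, 73, 386] [[242.0, 125.0], [259.0, 125.0], [259.0, 197.0], [242.0, 197.0]] world [[0.428, -0.109], [0.448, -0.11], [0.446, -0.199], [0.424, -0.198]] in mat [[-0.011, -0.003], [0.008, -0.003], [0.008, -0.092], [-0.013, -0.092]]
peg 1 top [278.2 170.4] bot [277.6 193.7] row 184 
peg 2 top [296.1 159.9] bot [294.8 182.5] row 173 
peg 3 top [312.4 150.2] bot [310.5 172.2] row 163 
[[0, 0, 42, 26, 668], [136, 0, 32, 12, 192], [171, 0, 8, 12, 51], [142, 19, 65, 52, 861], [0, 36, 24, 20, 173], [176, 67, 24, 6, 80], [155, 87, 20, 19, 197], [164, 94, 19, 14, 78], [115, 97, 5, 4, 15], [147, 98, 8, 10, 52], [181, 100, 6, 8, 22], [116, 103, 8, 18, 42], [122, 104, 6, 5, 20], [176, 107, 38, 65, 1263], [166, 125, 14, 7, 72], [0, 139, 7, 7, 20], [0, 143, 9, 11, 44], [238, 148, 54, 36, 496], [308, 148, 11, 6, 59], [0, 154, 9, 7, 30], [307, 155, 4, 9, 32], [316, 157, 2, 8, 16], [292, 158, 12, 16, 98], [20, 166, 3, 5, 13], [307, 167, 3, 7, 18], [273, 169, 13, 16, 100], [299, 172, 4, 13, 33], [291, 177, 3, 8, 22], [277, 183, 8, 15, 52], [183, 191, 89, 63, 1746], [25, 192, 12, 15, 130], [227, 194, 16, 10, 62], [224, 197, 6, 4, 14], [192, 202, 30, 25, 261], [0, 204, 8, 8, 37], [0, 221, 4, 8, 25]]
bottle [[318.0, 131.0]]
jug [[294.0, 226.0]]
jar [[143.0, 278.0]]
can [[312.0, 206.0]]
cork [[328.0, 196.0]]
orange [[116.0, 258.0]]
```

```bash
python3 -c "
from rig import env
print(env.finish_job())"
```

```text
the job is handed in; nothing more can be done
None
```

The job is handed in. By the last camera checks, the keeper is freed and lies in its cradle, and all three cups stand upside down over the pegs. The pry bar is centred on its mat and the bystanders are unmoved.

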